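# Shut down the pastry stamp station

### The job

End of class at the warming plate: first switch it off by turning both thermostat knobs fully anticlockwise to their end stops, before any stamp is lifted. Then put every pastry stamp that stands on the plate away in the storage tray, each upright and fully seated in the nest of its own shape and size, and leave the cakes, crockery and tools around it where they are.

Things in the scene. Friction and masses are not known exactly. Their poses are not given: they have to be found in the camera images.
- warmer: twin-zone warming plate, a low metal box 260 (x) x 390 (y) mm, flat top 40 mm above the bench. The dark plate with a 7 mm high rim, where the stamps stand, covers y from -190 to +100 mm; the grey control panel with the two knobs is the +y end. Origin: centre of its underside. Fixed.
- knob_near (a joint): thermostat knob at the -x side of the panel: 52 mm disc with a black grip bar 49 mm long, 14 wide, 32 high. Value in rad: 0 = off, the anticlockwise end stop (seen from above), grows clockwise to 4.7. At 0 the bar lies along the warmer's x with its white mark to -x, at the panel's white dot; at q it is turned by -q about the vertical. Stays where it is left.
- knob_near_grip (a point): point on the axis of knob_near, at the height to grip its bar, 77 mm above the bench (bar from 54 to 84 mm). It turns with the knob.
- knob_far (a joint): thermostat knob at the +x side of the panel: 52 mm disc with a black grip bar 49 mm long, 14 wide, 32 high. Value in rad: 0 = off, the anticlockwise end stop (seen from above), grows clockwise to 4.7. At 0 the bar lies along the warmer's x with its white mark to -x, at the panel's white dot; at q it is turned by -q about the vertical. Stays where it is left.
- knob_far_grip (a point): point on the axis of knob_far, at the height to grip its bar, 77 mm above the bench (bar from 54 to 84 mm). It turns with the knob.
- stamp_round: pastry stamp: aluminium foot 14 mm thick, seen from above a disc 72 mm in diameter; on it an upright dark wooden grip bar, 48 mm along x, 18 mm along y, from 14 to 60 mm height. Origin: centre of the foot's underside, z up. 0.25 kg. Loose, standing on the warming plate; not present in every run.
- stamp_small: pastry stamp: aluminium foot 14 mm thick, seen from above a small disc 50 mm in diameter; on it an upright dark wooden grip bar, 48 mm along x, 18 mm along y, from 14 to 60 mm height. Origin: centre of the foot's underside, z up. 0.25 kg. Loose, standing on the warming plate; not present in every run.
- stamp_square: pastry stamp: aluminium foot 14 mm thick, seen from above a square 54 x 54 mm; on it an upright dark wooden grip bar, 48 mm along x, 18 mm along y, from 14 to 60 mm height. Origin: centre of the foot's underside, z up. 0.25 kg. Loose, standing on the warming plate; not present in every run.
- stamp_oblong: pastry stamp: aluminium foot 14 mm thick, seen from above a rectangle 72 mm along its x by 36 mm along its y; on it an upright dark wooden grip bar, 48 mm along x, 18 mm along y, from 14 to 60 mm height. Origin: centre of the foot's underside, z up. 0.25 kg. Loose, standing on the warming plate; not present in every run.
- stamp_cross: pastry stamp: aluminium foot 14 mm thick, seen from above an equal-armed plus-shaped cross, arms along x and y, 70 mm from end to end, arms 24 mm wide; on it an upright dark wooden grip bar, 48 mm along x, 18 mm along y, from 14 to 60 mm height. Origin: centre of the foot's underside, z up. 0.25 kg. Loose, standing on the warming plate; not present in every run.
- stamp_triangle: pastry stamp: aluminium foot 14 mm thick, seen from above an equilateral triangle, corners 42 mm from the centre, one along +x; on it an upright dark wooden grip bar, 48 mm along x, 18 mm along y, from 14 to 60 mm height. Origin: centre of the foot's underside, z up. 0.25 kg. Loose, standing on the warming plate; not present in every run.
- nest_round: wooden nest for stamp_round: 92 x 92 mm base with a fence forming a round pocket 76 mm across. Origin: centre of its underside and of the pocket; pocket floor 6 mm above the origin, fence top 18 mm above it. One of six in the shallow steel storage tray, in two rows of three 95 mm apart, order varies. Fixed.
- nest_small: wooden nest for stamp_small: 92 x 92 mm base with a fence forming a round pocket 54 mm across. Origin: centre of its underside and of the pocket; pocket floor 6 mm above the origin, fence top 18 mm above it. One of six in the shallow steel storage tray, in two rows of three 95 mm apart, order varies. Fixed.
- nest_square: wooden nest for stamp_square: 92 x 92 mm base with a fence forming a square pocket 58 x 58 mm. Origin: centre of its underside and of the pocket; pocket floor 6 mm above the origin, fence top 18 mm above it. One of six in the shallow steel storage tray, in two rows of three 95 mm apart, order varies. Fixed.
- nest_oblong: wooden nest for stamp_oblong: 92 x 92 mm base with a fence forming a pocket 76 mm along x by 40 mm along y. Origin: centre of its underside and of the pocket; pocket floor 6 mm above the origin, fence top 18 mm above it. One of six in the shallow steel storage tray, in two rows of three 95 mm apart, order varies. Fixed.
- nest_cross: wooden nest for stamp_cross: 92 x 92 mm base with a fence forming a plus-shaped pocket along x and y, 74 mm from end to end, 28 mm wide. Origin: centre of its underside and of the pocket; pocket floor 6 mm above the origin, fence top 18 mm above it. One of six in the shallow steel storage tray, in two rows of three 95 mm apart, order varies. Fixed.
- nest_triangle: wooden nest for stamp_triangle: 92 x 92 mm base with a fence forming a triangular pocket for the triangle stamp, one corner along the nest's +x, 2 mm clear of the foot on each side. Origin: centre of its underside and of the pocket; pocket floor 6 mm above the origin, fence top 18 mm above it. One of six in the shallow steel storage tray, in two rows of three 95 mm apart, order varies. Fixed.
- cake_small: chocolate sponge 160 mm across, 44 mm high. Not part of the job; leave it. Origin: centre of its underside.
- palette_knife: palette knife 240 mm long lying on the bench. Not part of the job; leave it. Origin: its middle on the bench.
- shaker: glass shaker 48 mm across, 100 mm high. Not part of the job; leave it. Origin: centre of its underside.
- bowl: steel bowl 180 mm across, 80 mm high. Not part of the job; leave it. Origin: centre of its underside.
- cake_ring: steel cake ring 100 mm across, 45 mm high. Not part of the job; leave it. Origin: centre of its underside.
- pot: white ceramic pot 70 mm across, 65 mm high. Not part of the job; leave it. Origin: centre of its underside.
There are look-alikes about, which are no part of the job. Leave any orange look-alike of the stamp_cross alone.

How it is judged:
By the outcome, as a careful person would: the job done as asked, in the order asked, and still so for the second after the job is handed in, with the robot touching nothing.
Of stamp_round, stamp_small, stamp_square, stamp_oblong, stamp_cross, stamp_triangle only 4 to 6 are there at a start; the rules pass over those that are not, and their reading is None.
At some moment in a run one of stamp_round, stamp_small, stamp_square, stamp_oblong, stamp_cross, stamp_triangle may be knocked a few centimetres aside while the robot is not near it.
It also fails if it takes over 210 s, if anything falls off the work surface, if the arm or the gripper's body presses on something with over 40 N, if the wrist force passes 120 N, or if a joint passes its speed limit or range.

### The arm

A 7-joint arm with a two-finger parallel gripper is mounted at the origin on the work surface. World frame = base frame: x ahead of the robot, y to its left, z up, the work surface at z = 0. Lengths are in m, angles in degrees, forces in N, time in s.
With the tool pointing down it reaches from about 0.425 to 0.875 m from the base axis. Payload 4.7 kg.
Tool frame: the origin (TCP) lies at the very end of the fingers, on their centre line; the grasp point (between the pads) lies 19 mm behind it (r.grip_point_offset is the distance from the TCP to the grasp point, in m); z points along the fingers, y is the line along which they close (so a half turn about z gives the same grasp; the last joint's range is limited). The gripper opens to 85 mm and grips with 20 to 120 N. Pads are 22 mm wide; open, the fingers measure 114 mm over their backs; the gripper's body (76 mm by 85 mm) begins 54 mm behind the grasp point. The pads swing forward as they close: fully open they stand 13 mm farther back than shut.
Start: joints at [-63.994, 18.392, -4.016, 83.108, 1.295, 78.541, -3.26], TCP at [0.277, 0.588, 0.231] pointing down, gripper open.
Joint ranges: [-163.93, 163.93], [-17.29, 119.83], [-79.2, 71.16], [3.27, 140.29], [-89.18, 269.18], [5.43, 117.66], [-154.24, 154.24]. Speed limits (degrees/s): [147.25, 147.25, 180, 180, 180, 180, 180].

### API

Orientations are given as a 3x3 rotation matrix whose columns are the frame's x, y, z axes.
In Python, from plant import status, optics, r gives the robot as it stands.
- The arm moves only by the tool drive_tool, never from a script. Its argument "targets" is a list that holds one entry, the list of rows, each a list of 5 numbers: the shift along the tool's x, y, z in mm, then the turn about the tool's z in rad, then the finger opening in mm, from 0 to 85.4. A call has 1 to 20 rows; each row shifts and turns the commanded pose from where the row before left it, along the tool's axes as they then stand; what a row does not reach is not made up. A row lasts 1/12 s, in which the tool goes at most 41.7 mm and 7.16 degrees, less where a joint would pass 70% of its speed; a pose out of reach is approached as far as the arm can. A call is refused whole if a number of a shift passes 41.7 or a number of a turn 0.125, either way. A call with a gripper value outside its range is refused whole. The fingers move at their own pace and stop on an object; "force" is the grip in N (left out, the last holds). Time passes only in rows, so rows that do not move let the fingers close. It gives the time, the measured TCP pose, the force, the opening and the grip force at its end, in the units of the state.
- status.get_obs(): the state, without advancing time (a new reading comes with each control period).
- optics.read_camera(name): name is "scene" or "top" or "wrist"; returns a dict with "color" (384x512x3 uint8, red, green, blue), "mtx" (3x3 intrinsics, pixels), "k1" (the pictures are not rectified: a ray, as slopes to the right and down, at radius r is drawn at 1 + k1 r^2 times it, then the intrinsics apply), "extrinsics" (4x4, takes a point from camera to world coordinates). Camera axes: x right, y down, z forward; pixel columns grow to the right and rows downward; lengths in m; the calibration is good to about 2 mm. A picture is of the moment at which its call begins. There is no depth.
- r.close_job(): hands the job in; it is judged then, once.
The state is a dict: "clock": time; "joint_pos": joint angles; "qd": joint speeds; "joint_efforts": joint torques, N m; "ee_pos": TCP position; "tcp_rot": TCP orientation; "contact_force": force on the tool from outside, world axes, zero at the start; "wrist_torque": the same for the moment, N m; "finger_gap": finger opening in m; "finger_force": force on a finger pad.
Only numpy, scipy, OpenCV 4.12 (cv2) and the standard library are available. Lean on these libraries where they do the work, as an engineer would, in place of code of your own. Each camera call takes 0.05 s, during which the arm holds its last target. There are 200 camera calls.

## Working session

There is one attempt and no reset: what is moved stays moved. The work goes in short steps, Python scripts to look and compute and a tool call to move; the robot and the scene stay as the last step left them, time stands still between calls to the robot, and variables do not carry over. Pictures are saved under pics/ and viewed, at most 14 in all, crops included, and the job is handed in when it is done.

Besides the shell and the picture viewer there is one more tool, called after "Request:" as a command line: name --argument value ..., lists and objects as JSON in quotes. drive_tool: Moves the arm, as the interface text tells. Its arguments: {"type":"object","properties":{"targets":{"type":"array","items":{"type":"array","items":{"type":"array","items":{"type":"number"}}}},"force":{"type":"number"}},"required":["targets"]}

```bash
ls; mkdir -p pics; python3 - <<'E'
from plant import status, optics, r
import cv2,numpy as np
print(status.get_obs())
for n in ("top","scene","wrist"):
    d=optics.read_camera(n); cv2.imwrite(f"pics/{n}0.png",d["color"][:,:,::-1]); print(n,d["mtx"].tolist(),d["k1"],np.round(d["extrinsics"],4).tolist())
    np.savez(f"pics/{n}0.npz",**d)
E
```

```text
pics
{'clock': 0.0, 'joint_pos': array([-63.99377685,  18.43888877,  -4.01642748,  83.17570643,
         1.29475767,  78.54139689,  -3.26007852]), 'qd': array([ 0.04403785, -0.11799959,  0.02246758, -0.10148819,  0.1064469 ,
        0.07599395,  0.00712655]), 'joint_efforts': array([ 7.39097436e-05, -4.93588936e+01, -3.82132223e-01, -3.14318848e+01,
        1.30390291e-02,  1.15645319e-02,  2.18530022e-05]), 'ee_pos': array([0.27654184, 0.5876325 , 0.23021852]), 'tcp_rot': array([[-9.04858798e-01,  4.25711180e-01, -7.38870048e-04],
       [ 4.25711811e-01,  9.04857035e-01, -1.78868289e-03],
       [-9.28905447e-05, -1.93305116e-03, -9.99998127e-01]]), 'contact_force': array([ 0.47980038, -0.31491737, -0.31255773]), 'wrist_torque': array([ 0.01387881,  0.00507359, -0.01556955]), 'finger_force': 0.0, 'finger_gap': 0.08526461479385185}
top [[370.6843815581549, 0.0, 253.6750612149772], [0.0, 370.6843815581549, 195.0850140020219], [0.0, 0.0, 1.0]] -0.05061907106758678 [[-0.001, -0.99, 0.141, 0.3471], [-0.9999, 0.0026, 0.011, -0.0035], [-0.0113, -0.141, -0.9899, 1.2321], [0.0, 0.0, 0.0, 1.0]]
scene [[400.46627339460247, 0.0, 255.41106950869622], [0.0, 400.46627339460247, 188.96650160003819], [0.0, 0.0, 1.0]] -0.12733712502315073 [[0.7371, 0.4804, -0.4754, 1.0943], [0.6758, -0.5264, 0.5159, -0.6562], [-0.0024, -0.7016, -0.7126, 1.0028], [0.0, 0.0, 0.0, 1.0]]
wrist [[335.29815974816154, 0.0, 257.81781121636095], [0.0, 335.29815974816154, 192.56553827045906], [0.0, 0.0, 1.0]] -0.09527100333069018 [[0.4261, 0.8625, 0.2731, 0.2068], [0.9047, -0.4059, -0.1295, 0.6225], [-0.0008, 0.3023, -0.9532, 0.3725], [0.0, 0.0, 0.0, 1.0]]
```

View pics/top0.png

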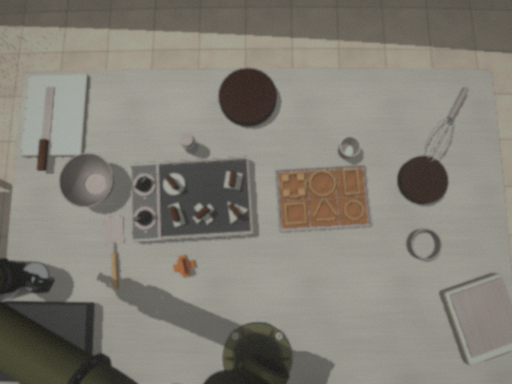

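View pics/scene0.png

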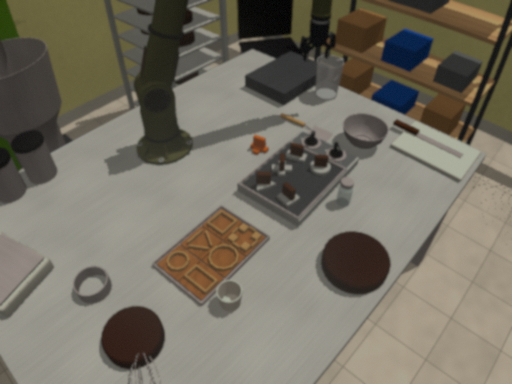

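The top view shows the warmer at cols 131–254, rows 158–242, with knobs at (144,184) and (144,216). Five stamps stand on it: a disc at (174,184) and others at (233,180), (176,214), (204,213) and (237,211). The tray is at cols 277–368, rows 167–232. An orange look-alike cross sits at (184,266).

```bash
cat > h.py <<'E'
import cv2,numpy as np
def load(n): return dict(np.load(f"pics/{n}.npz"))
def ray(d,uv):
    K=d["mtx"];D=float(d["k1"])
    uv=np.atleast_2d(np.array(uv,float))
    p=(uv-[K[0,2],K[1,2]])/[K[0,0],K[1,1]]
    r0=np.linalg.norm(p,axis=1,keepdims=True); r=r0.copy()
    for _ in range(20): r=r0/(1+D*r*r)
    s=np.where(r0>0,r/np.maximum(r0,1e-12),1)
    R=d["extrinsics"][:3,:3]
    return np.c_[p*s,np.ones(len(p))]@R.T, d["extrinsics"][:3,3]
def px2w(d,uv,z):
    v,o=ray(d,uv); return o+v*((z-o[2])/v[:,2])[:,None]
def w2px(d,P):
    E=d["extrinsics"];c=(np.atleast_2d(P)-E[:3,3])@E[:3,:3]
    p=c[:,:2]/c[:,2:];p=p*(1+float(d["k1"])*(p**2).sum(1,keepdims=True))
    return p*[d["mtx"][0,0],d["mtx"][1,1]]+d["mtx"][:2,2]
E
python3 - <<'E'
from h import *
d=load("top0");im=d["color"][:,:,::-1]
a=cv2.resize(im[150:250,120:260],None,fx=5,fy=5,interpolation=cv2.INTER_CUBIC)
cv2.imwrite("pics/c1.png",cv2.convertScaleAbs(a,alpha=1.5))
for n,uv,z in [("warmer corners",[(131,166),(136,242),(253,236),(248,158)],.04),("knobs",[(144,184),(144,216)],.08),("tray",[(277,170),(364,166),(369,227),(281,232)],.0)]:
    print(n,np.round(px2w(d,uv,z),3).tolist())
E
```

```text
warmer corners [[0.615, 0.417, 0.04], [0.365, 0.389, 0.04], [0.385, 0.012, 0.04], [0.64, 0.028, 0.04]]
knobs [[0.548, 0.358, 0.08], [0.446, 0.354, 0.08]]
tray [[0.608, -0.069, 0.0], [0.621, -0.365, 0.0], [0.414, -0.373, 0.0], [0.399, -0.08, 0.0]]
```

View pics/c1.png

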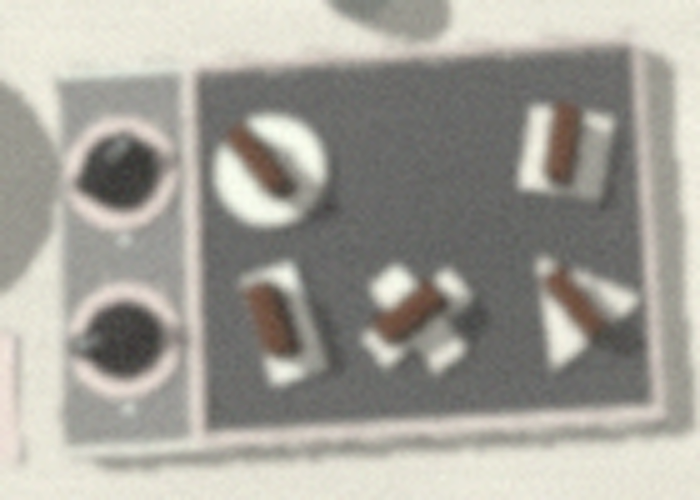

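The zoomed crop shows five stamps: round (270,170), square (565,150), oblong (285,320), cross (420,315) and triangle (580,310). There is no small one. The knob marks aren't clear from here, so I'll take a wrist view from above the plate.

```bash
cat >> h.py <<'E'
def plan(x,y,z,ang=None,step=38):
    """shift rows (current axes) then turn rows; ang = world angle (deg) of tool y (mod 180 nearest)"""
    from plant import status
    o=status.get_obs();R=o["tcp_rot"];dl=R.T@(np.array([x,y,z])-o["ee_pos"])*1e3
    n=max(1,int(np.ceil(np.linalg.norm(dl)/step)))
    a=np.degrees(np.arctan2(R[1,1],R[0,1]))
    print("shift",n,"x",np.round(dl/n,1).tolist(),"tot",np.round(dl,1),"yang %.1f"%a,"j7 %.0f"%o["joint_pos"][6], "tcp",np.round(o["ee_pos"],4),"t",round(o["clock"],1))
    if ang is not None:
        t=-np.radians((ang-a+90)%180-90);m=max(1,int(np.ceil(abs(t)/.12)));print("turn",m,"x",round(t/m,4))
def snap(name,cam="wrist"):
    from plant import optics
    d=optics.read_camera(cam);np.savez(f"pics/{name}.npz",**d);cv2.imwrite(f"pics/{name}.png",d["color"][:,:,::-1]);return d
E
python3 -c "
from h import *
plan(.5,.21,.26,94)"
```

```text
shift 12 x [-30.2, -20.6, -2.4] tot [-363.  -246.7  -29.1] yang 64.8 j7 -3 tcp [0.2766 0.5877 0.2305] t 0.1
turn 5 x -0.1019
```

Request:
drive_tool --targets '[[[-30,-20.5,-2.5,0,85],[-30,-20.5,-2.5,0,85],[-30,-20.5,-2.5,0,85],[-30,-20.5,-2.5,0,85],[-30,-20.5,-2.5,0,85],[-30,-20.5,-2.5,0,85],[-30,-20.5,-2.5,0,85],[-30,-20.5,-2.5,-0.1,85],[-31,-17,-2.5,-0.1,85],[-32,-14,-2.5,-0.1,85],[-33,-10,-2.5,-0.1,85],[-34,-7,-2.5,-0.1,85],[0,0,0,0,85],[0,0,0,0,85]]]'

```text
clock: 1.32
ee_pos: [0.5418, 0.2654, 0.2605]
tcp_rot: [[-0.998, -0.056, -0.001], [-0.056, 0.998, -0.001], [0.001, -0.001, -1.0]]
contact_force: [-0.3, -0.5, 0.5]
finger_gap: 0.0849
finger_force: 0.0
```

```bash
python3 - <<'E'
from h import *
d=snap("w1"); plan(.5,.21,.26,94)
im=d["color"][:,:,::-1];cv2.imwrite("pics/w1b.png",cv2.resize(im,None,fx=1.5,fy=1.5))
E
```

```text
shift 2 x [21.8, -27.3, 0.3] tot [ 43.6 -54.5   0.6] yang 93.3 j7 66 tcp [0.5403 0.267  0.2606] t 1.4
turn 1 x -0.0115
```

View pics/w1b.png

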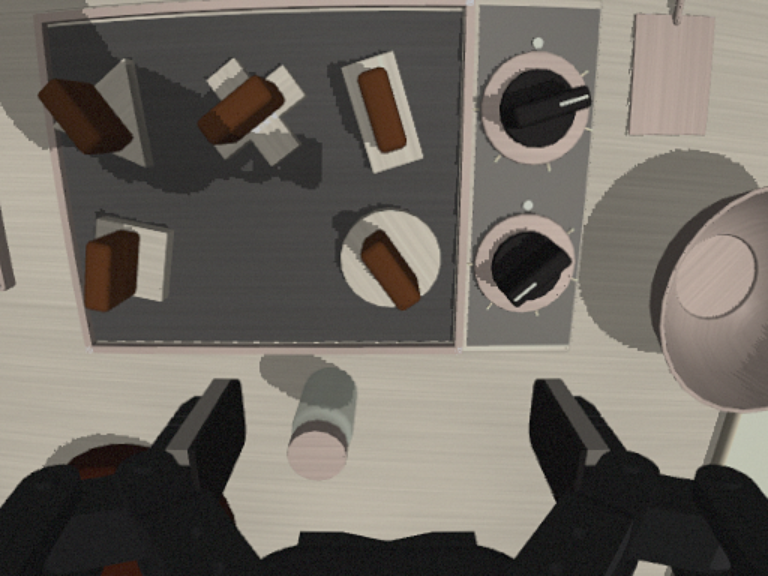

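The wrist view, at 1.5x scale with image right as +y and down as +x, shows the near knob at (536,107). Its mark points right to (588,98), so it is about 1.4 rad on. The far knob is at (527,263), with its mark to the lower left at (514,302), so it is about 4 rad on. All five stamps are visible.

```bash
python3 - <<'E'
from h import *
d=load("w1")
im=d["color"].astype(int)
pink=((im[...,0]-im[...,2]>12)&(im[...,0]>110)).astype(np.uint8)
for c in [(357,71),(352,175)]:
    m=np.zeros_like(pink);cv2.circle(m,c,38,1,-1)
    pts=np.argwhere(pink&m)[:,::-1]
    e=cv2.fitEllipse(cv2.convexHull(pts.astype(np.int32)));print(e,"disc",np.round(px2w(d,e[0],.054),4))
def ang(a,b,z):
    P=px2w(d,[np.array(a)/1.5,np.array(b)/1.5],z);v=P[1]-P[0];return round(np.degrees(np.arctan2(v[1],v[0])),1),np.round(P,3).tolist()
print("near mark",ang((559,105),(588,98),.084)); print("far mark",ang((537,285),(514,302),.084))
print("dots",np.round(px2w(d,np.array([(538,43),(528,205)])/1.5,.04),4).tolist())
print("divider",ang((460,345),(468,8),.047), "right edge",ang((570,349),(600,8),.04),"rim",ang((90,345),(458,345),.047))
E
```

```text
((356.98175048828125, 71.36402130126953), (72.01599884033203, 75.72628021240234), 20.525259017944336) disc [[0.4429 0.3608 0.054 ]]
((352.79962158203125, 176.32884216308594), (67.7391586303711, 75.34019470214844), 81.12743377685547) disc [[0.5509 0.3706 0.054 ]]
near mark (np.float64(107.7), [[0.442, 0.367, 0.084], [0.437, 0.384, 0.084]])
far mark (np.float64(-47.5), [[0.557, 0.369, 0.084], [0.57, 0.355, 0.084]])
dots [[0.4001, 0.3615, 0.04], [0.5101, 0.368, 0.04]]
divider (np.float64(-175.9), [[0.619, 0.328, 0.047], [0.383, 0.311, 0.047]]) right edge (np.float64(-176.2), [[0.622, 0.418, 0.04], [0.374, 0.401, 0.04]]) rim (np.float64(93.5), [[0.637, 0.035, 0.047], [0.62, 0.326, 0.047]])
```

```bash
python3 - <<'E'
from h import *
plan(.4435,.361,.12,17.7)
E
```

```text
shift 6 x [15.2, 16.6, 23.4] tot [ 91.   99.6 140.7] yang 93.3 j7 66 tcp [0.5403 0.267  0.2606] t 1.4
turn 12 x 0.11
```

Request:
drive_tool --targets '[[[15.2,16.6,23.4,0,50],[15.2,16.6,23.4,0,50],[15.2,16.6,23.4,0,50],[15.2,16.6,23.4,0,50],[15.2,16.6,23.4,0,50],[15.2,16.6,23.4,0,50],[0,0,0,0.11,50],[0,0,0,0.11,50],[0,0,0,0.11,50],[0,0,0,0.11,50],[0,0,0,0.11,50],[0,0,0,0.11,50],[0,0,0,0.11,50],[0,0,0,0.11,50],[0,0,0,0.11,50],[0,0,0,0.11,50],[0,0,0,0.11,50],[0,0,0,0.11,50],[0,0,0,0,50],[0,0,0,0,50]]]'

```text
clock: 3.03
ee_pos: [0.4419, 0.362, 0.121]
tcp_rot: [[-0.311, 0.951, -0.001], [0.951, 0.311, 0.0], [0.001, -0.0, -1.0]]
contact_force: [0.0, 0.2, 0.2]
finger_gap: 0.0502
finger_force: 0.0
```

```bash
python3 - <<'E'
from h import *
plan(.4435,.361,.06,17.7,15)
d=snap("w2");cv2.imwrite("pics/w2b.png",cv2.resize(d["color"][150:,100:400,::-1],None,fx=2,fy=2))
print(w2px(d,[[.4435,.361,.084],[.4435-.03*.304,.361+.03*.953,.084]]))
E
```

```text
shift 5 x [-0.3, 0.2, 12.2] tot [-1.5  1.2 61. ] yang 18.1 j7 -21 tcp [0.4419 0.362  0.121 ] t 3.0
turn 1 x 0.0069
[[258.68987753 231.3780113 ]
 [259.09664169 181.72700545]]
```

View pics/w2b.png

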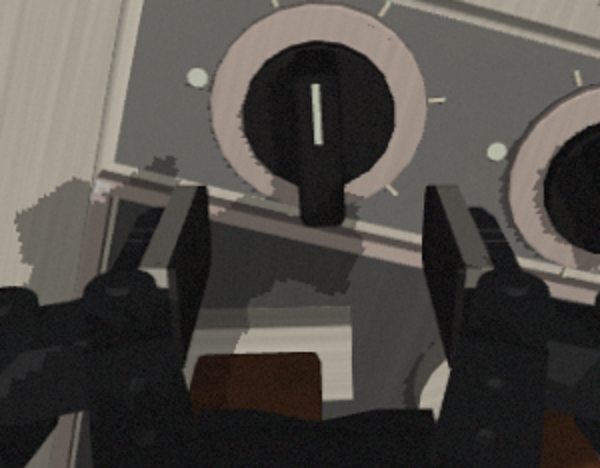

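The bar lies upright in the picture, centred near (320,150) between the fingers, and the mark points away. The grasp is aligned, so I'll descend, grip and turn.

Request:
drive_tool --targets '[[[0,0.5,12,0,50],[0,0.5,12,0,50],[0,0,12,0,50],[0,0,12,0,50],[0,0,12,0,50],[0,0,0,0,50],[0,0,0,0,8],[0,0,0,0,8],[0,0,0,0,8],[0,0,0,0,8],[0,0,0,0,8],[0,0,0,0,8],[0,0,0,0,8],[0,0,0,0,8]]]' --force 50

```text
clock: 4.25
ee_pos: [0.4431, 0.3616, 0.0617]
tcp_rot: [[-0.306, 0.952, -0.002], [0.952, 0.306, 0.0], [0.001, -0.002, -1.0]]
contact_force: [-5.2, -2.4, 4.5]
finger_gap: 0.0131
finger_force: 50.2
```

Request:
drive_tool --targets '[[[0,0,0,-0.09,8],[0,0,0,-0.09,8],[0,0,0,-0.09,8],[0,0,0,-0.09,8],[0,0,0,-0.09,8],[0,0,0,-0.09,8],[0,0,0,-0.09,8],[0,0,0,-0.09,8],[0,0,0,-0.09,8],[0,0,0,-0.09,8],[0,0,0,-0.09,8],[0,0,0,-0.09,8],[0,0,0,-0.09,8],[0,0,0,-0.09,8],[0,0,0,-0.06,8],[0,0,0,-0.04,8],[0,0,0,0,8]]]'

```text
clock: 5.67
ee_pos: [0.4429, 0.3613, 0.0617]
tcp_rot: [[-0.995, -0.098, -0.003], [-0.098, 0.995, 0.0], [0.003, 0.001, -1.0]]
contact_force: [-6.7, -1.3, 5.1]
finger_gap: 0.0129
finger_force: 57.3
```

```bash
python3 - <<'E'
from h import *
from plant import status
o=status.get_obs();print(o["wrist_torque"],o["contact_force"],o["finger_force"],o["finger_gap"])
plan(.4435,.361,.06,94)
E
```

```text
[-0.36331341  1.31636363 -1.21098141] [-6.67966124 -1.34404088  5.05094201] 57.267383337020874 0.012947786865722635
shift 1 x [-0.6, -0.4, 1.7] tot [-0.6 -0.4  1.7] yang 95.6 j7 54 tcp [0.4429 0.3613 0.0617] t 5.7
turn 1 x 0.0283
```

Request:
drive_tool --targets '[[[0,0,0,0,50],[0,0,0,0,50],[0,0,0,0,50],[0,0,0,0,50],[0,0,-20,0,50],[0,0,-40,0,50],[-37,-0.5,0,0,50],[-37,-0.5,0,0,50],[-36.5,0,0,0,50],[0,0,0,0.103,50],[0,0,0,0.103,50],[0,0,0,0.103,50],[0,0,0,0.103,50],[0,0,0,0.103,50],[0,0,0,0.103,50],[0,0,0,0.103,50],[0,0,0,0.103,50],[0,0,0,0.103,50],[0,0,0,0,50],[0,0,0,0,50]]]'

```text
clock: 7.33
ee_pos: [0.5544, 0.3717, 0.1209]
tcp_rot: [[-0.68, 0.734, 0.0], [0.734, 0.68, -0.0], [-0.0, 0.0, -1.0]]
contact_force: [1.0, 0.1, 0.3]
finger_gap: 0.0502
finger_force: 0.0
```

```bash
python3 - <<'E'
from h import *
plan(.5535,.3712,.06,42.5,15)
d=snap("w3");cv2.imwrite("pics/w3b.png",cv2.resize(d["color"][:,:,::-1],None,fx=1.3,fy=1.3))
print(w2px(d,[[.5535,.3712,.084]])*1.3)
E
```

```text
shift 5 x [0.1, -0.2, 12.2] tot [ 0.3 -1.  60.9] yang 42.8 j7 11 tcp [0.5544 0.3717 0.1209] t 7.3
turn 1 x 0.0055
[[329.84745523 296.15892019]]
```

View pics/w3b.png

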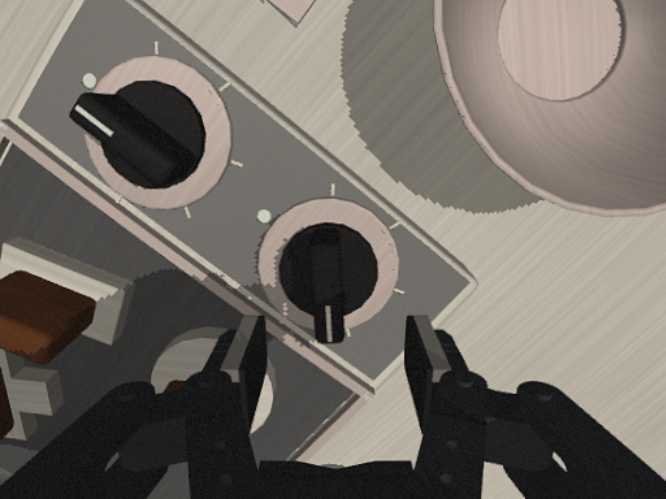

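The near knob's mark, (78,107) to (112,135), is now parallel to the panel edge and points at its dot. The far knob's bar is centred between the fingers at (329,285).

Request:
drive_tool --targets '[[[0,-0.5,12,0,50],[0,-0.5,12,0,50],[0,0,12,0,50],[0,0,12,0,50],[0,0,12,0,50],[0,0,0,0,50],[0,0,0,0,8],[0,0,0,0,8],[0,0,0,0,8],[0,0,0,0,8],[0,0,0,0,8],[0,0,0,0,8],[0,0,0,0,8],[0,0,0,0,8]]]' --force 50

```text
clock: 8.55
ee_pos: [0.5518, 0.3694, 0.0618]
tcp_rot: [[-0.677, 0.736, -0.004], [0.736, 0.677, -0.003], [0.001, -0.005, -1.0]]
contact_force: [-7.1, -4.4, 5.4]
finger_gap: 0.013
finger_force: 50.7
```

Request:
drive_tool --targets '[[[0,0,0,-0.1,8],[0,0,0,-0.1,8],[0,0,0,-0.1,8],[0,0,0,-0.1,8],[0,0,0,-0.1,8],[0,0,0,-0.1,8],[0,0,0,-0.1,8],[0,0,0,-0.1,8],[0,0,0,-0.1,8],[0,0,0,-0.1,8],[0,0,0,-0.1,8],[0,0,0,-0.1,8],[0,0,0,-0.1,8],[0,0,0,-0.1,8],[0,0,0,-0.1,8],[0,0,0,-0.1,8],[0,0,0,-0.1,8],[0,0,0,-0.1,8],[0,0,0,-0.1,8],[0,0,0,-0.1,8]]]'

```text
clock: 10.22
ee_pos: [0.5522, 0.3665, 0.0618]
tcp_rot: [[-0.384, -0.923, -0.005], [-0.923, 0.384, -0.007], [0.008, 0.001, -1.0]]
contact_force: [-7.7, -9.1, 8.1]
finger_gap: 0.0129
finger_force: 51.0
```

```bash
python3 - <<'E'
from h import *
from plant import status
o=status.get_obs();print(o["wrist_torque"],o["contact_force"],o["finger_force"],o["finger_gap"])
plan(.5535,.3712,.06)
E
```

```text
[-1.91164484  1.55279856 -0.0279189 ] [-7.69592287 -9.14215272  8.0858772 ] 51.044039726257324 0.012928999385371233
shift 1 x [-4.9, 0.6, 1.7] tot [-4.9  0.6  1.7] yang 157.4 j7 118 tcp [0.5522 0.3665 0.0618] t 10.2
```

Request:
drive_tool --targets '[[[0,0,0,0,50],[0,0,0,0,50],[0,0,0,0,50],[0,0,0,0,50],[0,0,-20,0,50],[-2,0,-20,0,50],[0,0,0,0.12,50],[0,0,0,0.12,50],[0,0,0,0.12,50],[0,0,0,0.12,50],[0,0,0,0.12,50],[0,0,0,0.12,50],[0,0,0,0.12,50],[0,0,0,0.12,50],[0,0,0,0.12,50],[0,0,0,0.12,50],[0,0,0,0.12,50],[0,0,0,0.12,50],[0,0,0,0.12,50],[0,0,0,0.12,50]]]'

```text
clock: 11.88
ee_pos: [0.5545, 0.3733, 0.1012]
tcp_rot: [[-0.871, 0.491, 0.001], [0.491, 0.871, 0.001], [-0.0, 0.001, -1.0]]
contact_force: [-0.2, -0.2, 0.2]
finger_gap: 0.0499
finger_force: 0.0
```

Request:
drive_tool --targets '[[[0,0,0,0.12,50],[0,0,0,0.12,50],[0,0,0,0.12,50],[0,0,0,0.12,50],[0,0,0,0.12,50],[0,0,0,0.12,50],[0,0,0,0.12,50],[0,0,0,0.12,50],[0,0,0,0.12,50],[0,0,0,0.12,50],[0,0,0,0.12,50],[0,0,0,0.12,50],[0,0,0,0,50],[0,0,0,0,50]]]'

```text
clock: 13.05
ee_pos: [0.5544, 0.3732, 0.101]
tcp_rot: [[0.364, 0.932, 0.001], [0.932, -0.364, 0.0], [0.0, 0.0, -1.0]]
contact_force: [1.0, 0.1, 0.3]
finger_gap: 0.05
finger_force: 0.0
```

```bash
python3 - <<'E'
from h import *
plan(.5529,.3684,.06,157.4,15)
E
```

```text
shift 3 x [-1.7, 0.1, 13.7] tot [-5.   0.4 41. ] yang -21.3 j7 -50 tcp [0.5544 0.3732 0.101 ] t 13.1
turn 1 x 0.0222
```

Request:
drive_tool --targets '[[[-2.5,0,14,0.02,50],[-2.5,0,14,0,50],[0,0,13,0,50],[0,0,0,0,50],[0,0,0,0,8],[0,0,0,0,8],[0,0,0,0,8],[0,0,0,0,8],[0,0,0,0,8],[0,0,0,0,8],[0,0,0,0,8]]]' --force 50

```text
clock: 13.97
ee_pos: [0.5531, 0.3686, 0.0611]
tcp_rot: [[0.386, 0.923, 0.001], [0.923, -0.386, 0.001], [0.002, 0.001, -1.0]]
contact_force: [0.3, 0.2, 5.1]
finger_gap: 0.013
finger_force: 50.8
```

Request:
drive_tool --targets '[[[0,0,0,-0.11,8],[0,0,0,-0.11,8],[0,0,0,-0.11,8],[0,0,0,-0.11,8],[0,0,0,-0.11,8],[0,0,0,-0.11,8],[0,0,0,-0.11,8],[0,0,0,-0.11,8],[0,0,0,-0.11,8],[0,0,0,-0.11,8],[0,0,0,-0.11,8],[0,0,0,-0.11,8],[0,0,0,-0.11,8],[0,0,0,-0.11,8],[0,0,0,-0.11,8],[0,0,0,-0.11,8],[0,0,0,-0.11,8],[0,0,0,-0.11,8],[0,0,0,-0.08,8],[0,0,0,0,8]]]'

```text
clock: 15.63
ee_pos: [0.5521, 0.3679, 0.0611]
tcp_rot: [[-0.996, -0.093, -0.001], [-0.093, 0.996, 0.001], [0.001, 0.001, -1.0]]
contact_force: [-3.7, -0.9, 7.8]
finger_gap: 0.0125
finger_force: 56.2
```

```bash
python3 - <<'E'
from h import *
from plant import status
o=status.get_obs();print(o["wrist_torque"],o["contact_force"],o["finger_force"],o["finger_gap"])
plan(.5535,.3712,.06)
E
```

```text
[-0.24962472  0.82532781 -1.17442424] [-3.68999146 -0.93395423  7.81023034] 56.24876081943512 0.012520525445573782
shift 1 x [-1.7, 3.1, 1.1] tot [-1.7  3.1  1.1] yang 95.3 j7 59 tcp [0.5521 0.3679 0.0611] t 15.6
```

Request:
drive_tool --targets '[[[0,0,0,0,60],[0,0,0,0,60],[0,0,0,0,60],[0,0,0,0,60],[0,0,-20,0,60],[0,0,-40,0,60],[0,0,-40,0,60],[0,-20,-36,0.02,60],[0,-20,-36,0,60],[0,-30,-28,0,60],[0,-35,-20,0,60],[-5,-35,-20,0,60],[-5,-30,0,0,60],[0,0,0,0,60],[0,0,0,0,60],[0,0,0,0,60]]]'

```text
clock: 16.97
ee_pos: [0.5749, 0.1999, 0.2994]
tcp_rot: [[-0.997, -0.074, -0.001], [-0.074, 0.997, 0.001], [0.001, 0.001, -1.0]]
contact_force: [-0.8, 0.4, -0.8]
finger_gap: 0.0597
finger_force: 0.0
```

```bash
python3 - <<'E'
from h import *
plan(.56,.2,.3,94)
d=snap("w4");cv2.imwrite("pics/w4b.png",cv2.resize(d["color"][:,:,::-1],None,fx=1.5,fy=1.5))
E
```

```text
shift 1 x [14.9, 1.2, -0.6] tot [14.9  1.2 -0.6] yang 94.2 j7 73 tcp [0.5749 0.1999 0.2994] t 17.0
turn 1 x 0.0039
```

View pics/w4b.png

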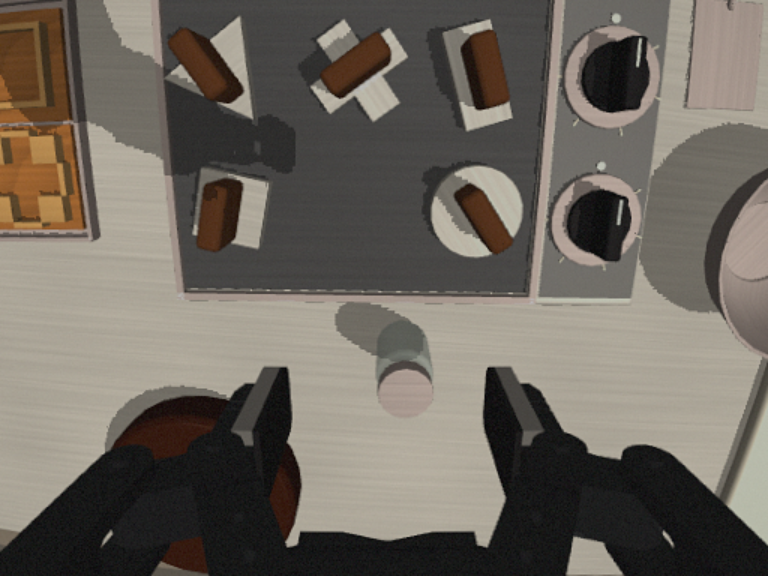

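Both knob marks now point up (−x) towards their dots. All five stamps stand undisturbed. Next I'll check the knob angles and get rough stamp poses.

```bash
cat >> h.py <<'E'
def bars(d,z=.085):
    im=d["color"].astype(int);m=((im[...,0]>im[...,2]+25)&(im[...,0]<150)&(im[...,2]<60)).astype(np.uint8)
    m=cv2.morphologyEx(m,cv2.MORPH_OPEN,np.ones((3,3)))
    out=[]
    for c in cv2.findContours(m,0,2)[0]:
        if cv2.contourArea(c)>120:
            b=cv2.boxPoints(cv2.minAreaRect(c));P=px2w(d,b,z)[:,:2]
            e=[P[1]-P[0],P[2]-P[1]];e=max(e,key=np.linalg.norm)
            out.append((P.mean(0),np.degrees(np.arctan2(e[1],e[0]))%180,b.mean(0),cv2.contourArea(c)))
    return out
E
python3 - <<'E'
from h import *
d=load("w4")
for a,b in [((638,66),(640,38)),((618,226),(621,199))]:
    P=px2w(d,np.array([a,b])/1.5,.084);v=P[1]-P[0];print("mark",np.degrees(np.arctan2(v[1],v[0]))%360,P[0])
P=px2w(d,np.array([(182,297),(535,300)])/1.5,.047);v=P[1]-P[0];print("yaw",np.degrees(np.arctan2(v[1],v[0]))-90)
for b in bars(d): print(np.round(b[0],3),round(b[1]),np.round(b[2]*1.5),b[3])
E
```

```text
mark 185.29711491606835 [0.43937249 0.36393494 0.084     ]
mark 184.9147725977284 [0.55034943 0.37030959 0.084     ]
yaw 3.670836723629222
[0.892 0.031] 4 [183. 558.] 443.5
[0.816 0.128] 14 [283. 503.] 432.5
[0.755 0.029] 106 [168. 436.] 893.0
[0.555 0.272] 39 [486. 221.] 651.5
[0.566 0.075] 172 [212. 217.] 653.5
[ 0.562 -0.075] 2 [ 19. 201.] 326.0
[ 0.527 -0.074] 91 [ 15. 153.] 231.0
[ 0.542 -0.033] 2 [ 68. 175.] 393.5
[0.456 0.172] 129 [356.  64.] 857.5
[0.452 0.262] 20 [489.  68.] 806.5
[0.462 0.067] 39 [198.  64.] 821.0
[ 0.464 -0.053] 177 [35. 64.] 3000.5
```

Request:
drive_tool --targets '[[[6.3,-34.6,0,0,60],[6.3,-34.6,0,0,60],[6.3,-34.6,0,0,60],[6.3,-34.6,0,0,60],[6.3,-34.6,0,0,60],[6.3,-34.6,0,0,60],[6.3,-34.6,0,0,60],[6.3,-34.6,0,0,60],[6.3,-34.6,0,0,60],[6.3,-34.6,0,0,60],[6.3,-34.6,0,0,60],[6.3,-34.6,0,0,60],[0,0,0,0,60],[0,0,0,0,60],[0,0,0,0,60]]]'

```text
clock: 18.27
ee_pos: [0.531, -0.2183, 0.2993]
tcp_rot: [[-0.997, -0.076, -0.001], [-0.076, 0.997, 0.001], [0.001, 0.001, -1.0]]
contact_force: [0.5, -0.3, -0.1]
finger_gap: 0.06
finger_force: 0.0
```

```bash
python3 - <<'E'
from h import *
plan(.53,-.22,.3,94)
d=snap("w5");cv2.imwrite("pics/w5b.png",cv2.resize(d["color"][:,:,::-1],None,fx=1.5,fy=1.5))
E
```

```text
shift 1 x [1.2, -1.6, -0.7] tot [ 1.2 -1.6 -0.7] yang 94.3 j7 117 tcp [ 0.531  -0.2183  0.2993] t 18.3
turn 1 x 0.0059
```

View pics/w5b.png

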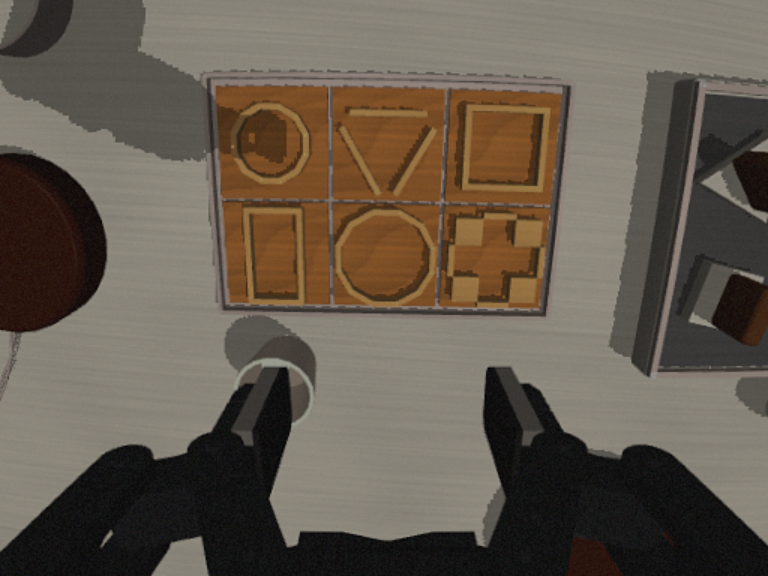

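The tray's nests, at 1.5x scale, are: small (271,141), triangle (388,148) with its corner at the bottom (+x), square (506,148), oblong (273,255), round (385,255) and cross (495,260). I'll measure them by the fence-top colour mask.

```bash
python3 - <<'E'
from h import *
d=load("w5");im=d["color"]
for p in [(270,102),(273,125),(506,104),(480,150),(343,130),(495,285),(470,232)]: print(p,im[int(p[1]/1.5)-1:int(p[1]/1.5)+2,int(p[0]/1.5)].tolist())
hsv=cv2.cvtColor(im,cv2.COLOR_RGB2HSV)
m=((hsv[...,0]>8)&(hsv[...,0]<28)&(hsv[...,1]>60)&(hsv[...,2]>135)).astype(np.uint8)
m[:,380:]=0
cv2.imwrite("pics/m5.png",cv2.resize(m*255,None,fx=1.5,fy=1.5))
N={"small":(271,141),"triangle":(388,148),"square":(506,148),"oblong":(273,255),"round":(385,255),"cross":(495,260)}
loc=[];wld=[]
G={"oblong":(1,-1),"round":(1,0),"cross":(1,1),"small":(0,-1),"triangle":(0,0),"square":(0,1)}
for n,c in N.items():
    k=np.zeros_like(m);cv2.circle(k,(int(c[0]/1.5),int(c[1]/1.5)),36,1,-1)
    pts=np.argwhere(m&k)[:,::-1].astype(np.float32)
    P=px2w(d,pts,.021)[:,:2].astype(np.float32)*1000
    rc=cv2.minAreaRect(P); 
    e=cv2.minEnclosingCircle(P)
    print(n,len(pts),np.round(rc[0],1),np.round(rc[1],1),round(rc[2],1),"circ",np.round(e[0],1),round(e[1],1))
E
```

```text
(270, 102) [[108, 66, 33], [113, 80, 47], [145, 110, 61]]
(273, 125) [[83, 55, 30], [85, 55, 28], [80, 52, 27]]
(506, 104) [[106, 67, 32], [74, 45, 21], [131, 96, 56]]
(480, 150) [[129, 82, 45], [120, 76, 43], [118, 75, 37]]
(343, 130) [[152, 114, 68], [150, 113, 66], [149, 111, 64]]
(495, 285) [[116, 75, 35], [113, 71, 31], [111, 71, 35]]
(470, 232) [[148, 111, 64], [148, 110, 65], [148, 114, 65]]
small 470 [ 471.8 -313.9] [64.7 63.6] 64.8 circ [ 470.3 -310.2] 38.0
triangle 575 [ 461.4 -217.7] [76.6 72.1] 39.3 circ [ 464.3 -220.4] 42.4
square 773 [ 460.1 -125.1] [68.2 85.2] 3.4 circ [ 460.3 -123.9] 44.6
oblong 612 [ 565.5 -301.3] [86.  69.9] 2.7 circ [ 565.6 -312. ] 48.5
round 735 [ 560.3 -215. ] [85.8 86.3] 62.6 circ [ 560.6 -214.5] 44.7
cross 1409 [ 555.3 -119.4] [84.3 83.8] 3.1 circ [ 555.6 -120.6] 48.7
```

View pics/m5.png

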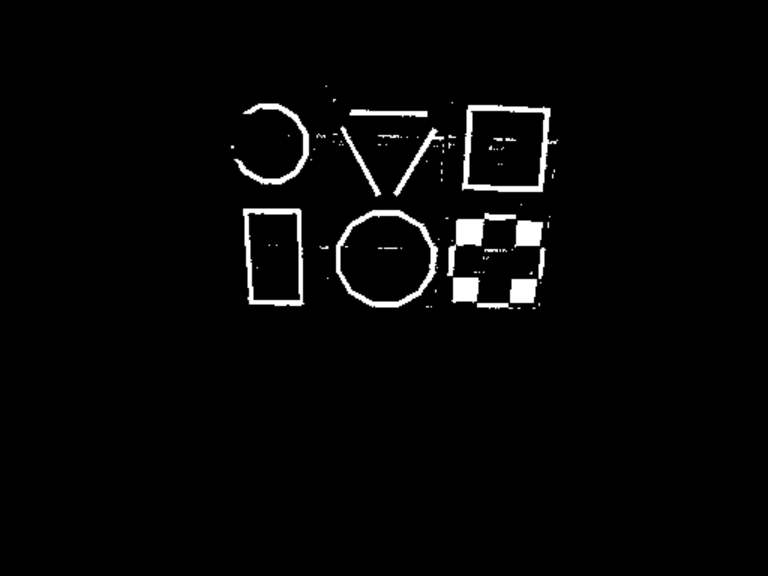

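The mask shows the six fences cleanly with some speckle, which I'll filter out before fitting the 95 mm grid.

```bash
python3 - <<'E'
from h import *
d=load("w5");im=d["color"]
hsv=cv2.cvtColor(im,cv2.COLOR_RGB2HSV)
m=((hsv[...,0]>8)&(hsv[...,0]<28)&(hsv[...,1]>60)&(hsv[...,2]>135)).astype(np.uint8)
m[:,380:]=0
nl,L,S,_=cv2.connectedComponentsWithStats(m,connectivity=8)
m=np.isin(L,[i for i in range(1,nl) if S[i,4]>25]).astype(np.uint8)
N={"small":(271,141),"triangle":(388,148),"square":(506,148),"oblong":(273,255),"round":(385,255),"cross":(495,260)}
G={"oblong":(1,-1),"round":(1,0),"cross":(1,1),"small":(0,-1),"triangle":(0,0),"square":(0,1)}
for z in (.018,.021):
  A=[];B=[]
  for n,c in N.items():
    k=np.zeros_like(m);cv2.circle(k,(int(c[0]/1.5),int(c[1]/1.5)),36,1,-1)
    pts=np.argwhere(m&k)[:,::-1].astype(np.float32)
    P=px2w(d,pts,z)[:,:2].astype(np.float32)*1000
    rc=cv2.minAreaRect(P);e=cv2.fitEllipse(cv2.convexHull(P)) if n in("small","round") else None
    cc=e[0] if e else rc[0]
    print(n,np.round(cc,1),np.round(rc[1],1),round(rc[2],1))
    if n not in("triangle","small"): A.append(np.array(G[n])*95.);B.append(cc)
  A=np.array(A);B=np.array(B)
  a0,b0=A.mean(0),B.mean(0);H=(A-a0).T@(B-b0);U,s,V=np.linalg.svd(H);R=(U@V).T
  print("yaw",np.degrees(np.arctan2(R[1,0],R[0,0])),"res",np.round((A-a0)@R.T+b0-B,1).tolist(),"scale",s.sum()/((A-a0)**2).sum())
  for n in G: print("  ",n,np.round(R@(np.array(G[n])*95-a0)+b0,1))
E
```

```text
small [ 470.8 -317.3] [58.4 65.7] 79.0
triangle [ 462.2 -214.7] [77.7 68.8] 31.9
square [ 460.  -119.8] [68.6 76.1] 2.4
oblong [ 566.7 -312.2] [86.6 49.6] 2.7
round [ 561.  -214.9] [85.8 87.4] 4.3
cross [ 556.  -118.6] [84.9 84.4] 3.1
yaw 2.528389415735629 res [[1.6, -3.6], [-1.8, 3.3], [-0.3, 0.8], [0.5, -0.5]] scale 1.0270454315205118
   oblong [ 564.9 -309. ]
   round [ 560.7 -214.1]
   cross [ 556.5 -119.1]
   small [ 470.  -313.1]
   triangle [ 465.8 -218.2]
   square [ 461.6 -123.3]
small [ 470.7 -316.6] [58.  65.3] 79.0
triangle [ 462.1 -214.8] [77.2 68.3] 31.9
square [ 460.  -120.5] [68.2 75.6] 2.4
oblong [ 565.9 -311.6] [86.  49.3] 2.7
round [ 560.3 -214.9] [85.2 86.8] 4.3
cross [ 555.3 -119.4] [84.3 83.8] 3.1
yaw 2.528393149729386 res [[1.1, -3.1], [-1.6, 2.4], [-0.1, 0.6], [0.7, -0.0]] scale 1.0197687651143978
   oblong [ 564.3 -309.2]
   round [ 560.1 -214.3]
   cross [ 555.9 -119.4]
   small [ 469.4 -313.4]
   triangle [ 465.2 -218.5]
   square [ 461.  -123.6]
```

Request:
drive_tool --targets '[[[-5.8,0.5,34,0.03,60],[-5.8,0.5,34,0,60],[-5.8,0.5,34,0,60],[-5.8,0.5,34,0,60],[-5.8,0.5,34,0,60],[0,0,0,0,60],[0,0,0,0,60],[0,0,0,0,60]]]'

```text
clock: 18.98
ee_pos: [0.5604, -0.2158, 0.1318]
tcp_rot: [[-0.999, -0.045, 0.002], [-0.045, 0.999, -0.0], [-0.002, -0.0, -1.0]]
contact_force: [0.8, 0.2, 0.9]
finger_gap: 0.0598
finger_force: 0.0
```

```bash
python3 -c "
from h import *
snap('n_round')"
```

Request:
drive_tool --targets '[[[0,-32,0,0,60],[0,-32,0,0,60],[0,-32,0,0,60],[0,0,0,0,60],[0,0,0,0,60],[0,0,0,0,60]]]'

```text
clock: 19.53
ee_pos: [0.5643, -0.3122, 0.1319]
tcp_rot: [[-0.999, -0.043, 0.003], [-0.043, 0.999, -0.0], [-0.003, -0.0, -1.0]]
contact_force: [-0.3, 0.5, -0.4]
finger_gap: 0.0601
finger_force: 0.0
```

```bash
python3 -c "
from h import *
snap('n_oblong')"
```

Request:
drive_tool --targets '[[[24,24,0,0,60],[24,24,0,0,60],[24,24,0,0,60],[24,24,0,0,60],[0,0,0,0,60],[0,0,0,0,60],[0,0,0,0,60]]]'

```text
clock: 20.17
ee_pos: [0.4645, -0.2198, 0.1311]
tcp_rot: [[-0.999, -0.046, 0.003], [-0.046, 0.999, -0.0], [-0.003, -0.0, -1.0]]
contact_force: [0.2, -0.2, -0.1]
finger_gap: 0.0602
finger_force: 0.0
```

```bash
python3 -c "
from h import *
snap('n_triangle')"
```

Request:
drive_tool --targets '[[[0,32,0,0,60],[0,32,0,0,60],[0,32,0,0,60],[0,0,0,0,60],[0,0,0,0,60],[0,0,0,0,60]]]'

```text
clock: 20.72
ee_pos: [0.46, -0.1256, 0.1302]
tcp_rot: [[-0.999, -0.043, 0.001], [-0.043, 0.999, -0.001], [-0.001, -0.001, -1.0]]
contact_force: [0.0, 1.0, 0.3]
finger_gap: 0.0602
finger_force: 0.0
```

```bash
python3 -c "
from h import *
snap('n_square')"
```

Request:
drive_tool --targets '[[[-32,0,0,0,60],[-32,0,0,0,60],[-32,0,0,0,60],[0,0,0,0,60],[0,0,0,0,60],[0,0,0,0,60]]]'

```text
clock: 21.27
ee_pos: [0.5543, -0.1222, 0.1294]
tcp_rot: [[-0.999, -0.041, -0.002], [-0.041, 0.999, -0.001], [0.002, -0.001, -1.0]]
contact_force: [-0.5, -0.7, -0.2]
finger_gap: 0.0599
finger_force: 0.0
```

```bash
python3 - <<'E'
from h import *
snap('n_cross')
plan(.5555,-.119,.13,92.5)
C={"round":(.5603,-.2149),"oblong":(.5655,-.3105),"triangle":(.4652,-.2172),"square":(.4605,-.1215),"cross":(.5555,-.1192)}
big=[]
for n,c in C.items():
    d=load("n_"+n);im=d["color"];hsv=cv2.cvtColor(im,cv2.COLOR_RGB2HSV)
    m=((hsv[...,0]>8)&(hsv[...,0]<28)&(hsv[...,1]>60)&(hsv[...,2]>135)).astype(np.uint8)
    q=w2px(d,[[*c,.021]])[0]
    k=np.zeros_like(m)
    R=np.array([[np.cos(.044),-np.sin(.044)],[np.sin(.044),np.cos(.044)]])
    s=np.array([[-46,-46],[46,-46],[46,46],[-46,46]])/1000@R.T+c
    cv2.fillConvexPoly(k,w2px(d,np.c_[s,[.021]*4]).astype(np.int32),1)
    m&=k
    nl,L,S,_=cv2.connectedComponentsWithStats(m,connectivity=8)
    m=np.isin(L,[i for i in range(1,nl) if S[i,4]>40]).astype(np.uint8)
    pts=np.argwhere(m)[:,::-1].astype(np.float32)
    P=px2w(d,pts,.021)[:,:2].astype(np.float32)*1000
    rc=cv2.minAreaRect(P);e=cv2.fitEllipse(cv2.convexHull(P))
    tr=cv2.minEnclosingTriangle(P)[1][:,0] if n=="triangle" else None
    print(n,len(pts),"px",np.round(q),"rect",np.round(rc[0],1),np.round(rc[1],1),round(rc[2],1), "ell",np.round(e[0],1),np.round(e[1],1), "" if tr is None else (np.round(tr,1).tolist(),np.round(tr.mean(0),1)))
    t=im[:300,90:420].copy();t[m[:300,90:420]>0]=(0,255,0);big.append(t)
big.append(big[0]*0)
o=np.vstack([np.hstack(big[:3]),np.hstack(big[3:])])[:,:,::-1];cv2.imwrite("pics/nests.png",cv2.resize(o,(792,480)))
E
```

```text
shift 1 x [-1.6, 2.9, -0.4] tot [-1.6  2.9 -0.4] yang 92.4 j7 106 tcp [ 0.554  -0.122   0.1296] t 21.3
turn 1 x -0.0025
round 8330 px [257. 188.] rect [ 558.6 -215.6] [89.3 88.5] 3.2 ell [ 561.3 -208.5] [ 91.1 120.3] 
oblong 5764 px [258. 190.] rect [ 563.8 -311.1] [89.1 88. ] 2.5 ell [ 567.2 -306.8] [ 93.3 114.3] 
triangle 8704 px [259. 190.] rect [ 464.8 -217.5] [92.4 92.7] 2.4 ell [ 470.2 -214.9] [102.8 126.6] ([[380.20001220703125, -174.39999389648438], [522.2999877929688, -169.1999969482422], [503.6000061035156, -353.6000061035156]], array([ 468.7, -232.4], dtype=float32))
square 5941 px [261. 190.] rect [ 460.4 -124.5] [91.9 87.8] 3.1 ell [ 461.9 -114.3] [102.1 124.8] 
cross 5704 px [259. 191.] rect [ 553.  -119.9] [87.2 88.7] 3.1 ell [ 557.2 -116. ] [ 92.2 112.4]
```

View pics/nests.png

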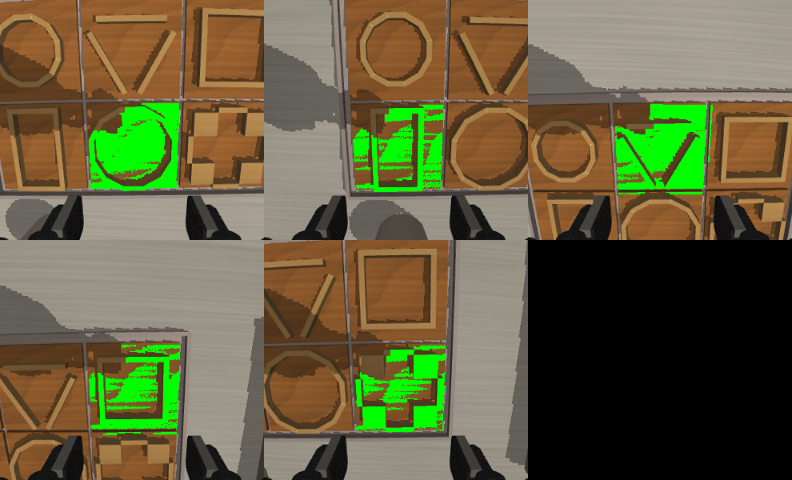

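The colour threshold fails up close because it floods the base. The G/R ratio separates the fence from the base instead.

```bash
cat > nests.py <<'E'
from h import *
C={"round":(.5603,-.2149),"oblong":(.5655,-.3105),"triangle":(.4652,-.2172),"square":(.4605,-.1215),"cross":(.5555,-.1192)}
big=[]
for n,c in C.items():
    d=load("n_"+n);im=cv2.GaussianBlur(d["color"],(3,3),0).astype(float)
    g=im[...,1]/im[...,0];b=im[...,2]/im[...,0]
    m=((g>.70)&(b<.6)&(b>.38)).astype(np.uint8)
    k=np.zeros_like(m)
    R=np.array([[np.cos(.044),-np.sin(.044)],[np.sin(.044),np.cos(.044)]])
    s=np.array([[-46,-46],[46,-46],[46,46],[-46,46]])/1000@R.T+c
    cv2.fillConvexPoly(k,w2px(d,np.c_[s,[.021]*4]).astype(np.int32),1)
    m=cv2.morphologyEx(m&k,cv2.MORPH_OPEN,np.ones((3,3)))
    nl,L,S,_=cv2.connectedComponentsWithStats(m,connectivity=8)
    keep=[i for i in range(1,nl) if S[i,4]>60];m=np.isin(L,keep).astype(np.uint8)
    W=lambda m:px2w(d,np.argwhere(m)[:,::-1],.021)[:,:2].astype(np.float32)*1000
    P=W(m)
    if n=="triangle":
        ls=[]
        for i in sorted(keep,key=lambda i:-S[i,4])[:3]:
            Q=W(L==i);v=cv2.fitLine(Q,cv2.DIST_L2,0,.01,.01)[:,0];a=np.degrees(np.arctan2(v[1],v[0]))%180
            nn=np.array([-v[1],v[0]]);nn*=np.sign(nn@(v[2:]-np.array(c)*1000));ls.append((nn,nn@v[2:]));print("  side",round(a,1),np.round(Q.mean(0),1))
        A=np.array([[*l[0],1] for l in ls]);cx=np.linalg.solve(A,[l[1] for l in ls]);print(n,np.round(cx,1))
    else:
        rc=cv2.minAreaRect(P);e=cv2.fitEllipse(cv2.convexHull(P))
        print(n,"rect",np.round(rc[0],1),np.round(rc[1],1),round(rc[2],1), "ell",np.round(e[0],1),np.round(e[1],1))
    t=d["color"][:300,90:420].copy();t[m[:300,90:420]>0]=(0,255,0);big.append(t)
big.append(big[0]*0)
o=np.vstack([np.hstack(big[:3]),np.hstack(big[3:])])[:,:,::-1];cv2.imwrite("pics/nests2.png",cv2.resize(o,(792,480)))
E
python3 nests.py
```

```text
round rect [ 559.8 -215.6] [87.8 86.8] 35.2 ell [ 559.7 -215.3] [88.7 89.6]
oblong rect [ 564.7 -311.6] [87.8 50.6] 3.1 ell [ 565.6 -311.1] [ 56.7 144.9]
  side 92.9 [ 438.5 -222.1]
  side 32.7 [ 477.3 -241.9]
  side 153.3 [ 474.4 -198.3]
triangle [ 463.6 -220.9   25.1]
square rect [ 458.8 -125.2] [70.  68.8] 3.1 ell [ 458.6 -123.5] [87.2 94.4]
cross rect [ 553.9 -119.9] [85.  84.5] 2.3 ell [ 553.5 -119.7] [ 92.3 102.5]
```

Request:
drive_tool --targets '[[[0,0,-30,0,50],[-1.5,35.8,0,0,50],[-1.5,35.8,0,0,50],[-1.5,35.8,0,0,50],[-1.5,35.8,0,0,50],[-1.5,35.8,0,0,50],[-1.5,35.8,0,0,50],[-1.5,35.8,0,0,50],[-1.5,35.8,0,0,50],[-1.5,35.8,0,0,50],[-1.5,35.8,0,0,50],[-1.5,35.8,0,0,50],[0,0,0,-0.107,50],[0,0,0,-0.107,50],[0,0,0,-0.107,50],[0,0,0,-0.107,50],[0,0,0,-0.107,50],[0,0,0,-0.107,50],[0,0,0,0,50],[0,0,0,0,50]]]'

```text
clock: 22.98
ee_pos: [0.5544, 0.2725, 0.1604]
tcp_rot: [[-0.777, -0.63, 0.0], [-0.63, 0.777, -0.0], [-0.0, -0.0, -1.0]]
contact_force: [0.9, 0.2, -0.5]
finger_gap: 0.0499
finger_force: 0.0
```

```bash
cat >> h.py <<'E'
def footmask(d):
    im=cv2.GaussianBlur(d["color"],(3,3),0).astype(float)
    mx=im.max(2);mn=im.min(2)
    return ((mx>95)&((mx-mn)/mx<.22)).astype(np.uint8)
def near(d,c,rad=.05,z=.054,zb=.1,show=None,open_=0):
    """bar top face & foot around world c"""
    k=np.zeros(d["color"].shape[:2],np.uint8)
    th=np.linspace(0,2*np.pi,40)
    cv2.fillConvexPoly(k,w2px(d,np.c_[c[0]+rad*np.cos(th),c[1]+rad*np.sin(th),np.full(40,z)]).astype(np.int32),1)
    im=d["color"].astype(int)
    br=((im[...,0]>im[...,2]*1.7)&(im[...,0]>45)).astype(np.uint8)&cv2.dilate(k,np.ones((25,25)))
    ft=footmask(d)&k
    ft=cv2.morphologyEx(ft,cv2.MORPH_OPEN,np.ones((3,3)))
    W=lambda m,z:px2w(d,np.argwhere(m)[:,::-1],z)[:,:2].astype(np.float32)*1000
    if show:
        t=d["color"].copy();t[br>0]=(255,0,0);t[ft>0]=(0,255,0)
        cv2.imwrite(show,cv2.resize(np.hstack([d["color"],t])[:,:,::-1],(800,300)))
    return br,ft,W
E
python3 - <<'E'
from h import *
d=snap("p1");plan(.555,.272,.19,129)
br,ft,W=near(d,(.555,.272),.05,show="pics/p1b.png")
P=W(ft,.054);rc=cv2.minEnclosingCircle(P);print("foot",rc,cv2.fitEllipse(cv2.convexHull(P)))
for b in bars(d): print(np.round(b[0],3),round(b[1],1),b[2],b[3])
E
```

```text
shift 1 x [-0.0, -0.9, -29.7] tot [ -0.   -0.9 -29.7] yang 129.0 j7 100 tcp [0.5544 0.2727 0.1603] t 23.0
turn 1 x 0.0006
foot ((554.060546875, 277.9368896484375), 44.275978088378906) ((553.3678588867188, 277.42529296875), (73.39208221435547, 89.72550201416016), 177.08580017089844)
[0.553 0.271] 39.5 [255.  197.5] 1814.5
[0.451 0.261] 20.1 [346.30823   68.178085] 2309.0
[0.462 0.187] 128.7 [241.   2.] 150.5
[0.557 0.09 ] 123.4 [29.999996 32.999992] 2624.5
```

View pics/p1b.png

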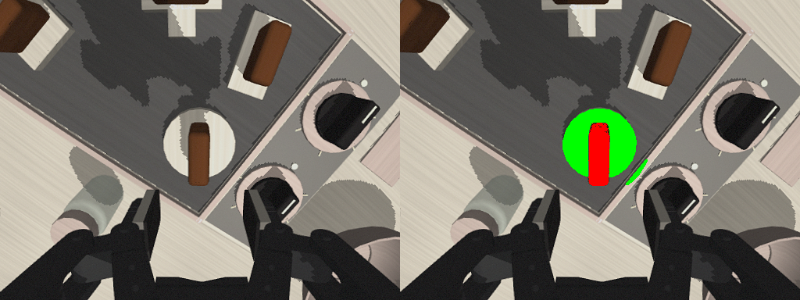

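The crop shows the round stamp centred under the gripper with its bar aligned to the tool. The masks pick up the foot and bar well, apart from one sliver at the divider, which I'll drop.

```bash
cat >> h.py <<'E'
def big(m):
    n,L,S,_=cv2.connectedComponentsWithStats(m,connectivity=8)
    return (L==1+np.argmax(S[1:,4])).astype(np.uint8)
E
python3 - <<'E'
from h import *
d=load("p1")
br,ft,W=near(d,(.555,.272),.05)
P=W(big(ft),.054);print("foot",cv2.minEnclosingCircle(P),cv2.fitEllipse(cv2.convexHull(P)))
b=np.argwhere(big(br));print("bar rows",b[:,0].min(),b[:,0].max(),"cols",b[:,1].min(),b[:,1].max())
for r in (b[:,0].min()+2,b[:,0].max()): print(r,px2w(d,[[255,r]],.1 if r>200 else .1))
plan(.553,.271,.06,129)
E
```

```text
foot ((552.9263916015625, 270.0472412109375), 36.74195098876953) ((552.8472290039062, 270.0545959472656), (72.57935333251953, 72.96448516845703), 56.03327560424805)
bar rows 157 237 cols 241 268
159 [[0.52869776 0.25113592 0.1       ]]
237 [[0.56962582 0.28410611 0.1       ]]
shift 3 x [0.7, -0.1, 33.4] tot [  2.2  -0.4 100.3] yang 129.0 j7 100 tcp [0.5544 0.2727 0.1603] t 23.0
turn 1 x 0.0006
```

Request:
drive_tool --targets '[[[1.4,-0.5,30,0,50],[1.4,-0.5,30,0,50],[0,0,20,0,50],[0,0,12,0,50],[0,0,8,0,50],[0,0,0,0,50],[0,0,0,0,10],[0,0,0,0,10],[0,0,0,0,10],[0,0,0,0,10],[0,0,0,0,10],[0,0,0,0,10],[0,0,0,0,10]]]' --force 50

```text
clock: 24.12
ee_pos: [0.5544, 0.2716, 0.0618]
tcp_rot: [[-0.774, -0.633, 0.003], [-0.633, 0.774, 0.002], [-0.003, -0.001, -1.0]]
contact_force: [1.2, -0.4, 5.5]
finger_gap: 0.0173
finger_force: 50.0
```

```bash
python3 - <<'E'
from h import *
from plant import status
d=snap("g1");o=status.get_obs();print(o["ee_pos"],o["finger_gap"],o["contact_force"])
br,ft,W=near(d,(.5529,.2701),.042)
P=W(ft,.054);print("foot",cv2.fitEllipse(cv2.convexHull(P)),cv2.minEnclosingCircle(P))
t=d["color"].copy();t[ft>0]=(0,255,0)
cv2.imwrite("pics/g1b.png",np.hstack([d["color"],t])[100:,:,::-1][:,:,:])
plan(.5529,.2701,.2,93)
E
```

```text
[0.55435332 0.2715997  0.06181361] 0.01750943750835897 [ 0.95473519 -0.0629848   5.92356016]
foot ((550.8040161132812, 267.5770263671875), (68.91487884521484, 86.55106353759766), 46.43232727050781) ((552.9737548828125, 269.9726257324219), 42.280879974365234)
shift 4 x [0.4, -0.1, -34.5] tot [   1.6   -0.4 -138.2] yang 129.2 j7 100 tcp [0.5544 0.2716 0.0618] t 24.2
turn 6 x 0.1054
```

Request:
drive_tool --targets '[[[0,0,-15,0,10],[0,0,-25,0.105,10],[0,0,-25,0.105,10],[0,0,-25,0.105,10],[0,0,-20,0.105,10],[0,0,0,0.105,10],[0,0,0,0.105,10],[1.5,-37.4,0,0,10],[1.5,-37.4,0,0,10],[1.5,-37.4,0,0,10],[1.5,-37.4,0,0,10],[1.5,-37.4,0,0,10],[1.5,-37.4,0,0,10],[1.5,-37.4,0,0,10],[1.5,-37.4,0,0,10],[1.5,-37.4,0,0,10],[1.5,-37.4,0,0,10],[1.5,-37.4,0,0,10],[1.5,-37.4,0,0,10],[1.5,-37.4,0,0,10]]]' --force 60

```text
clock: 25.83
ee_pos: [0.5595, -0.2168, 0.1694]
tcp_rot: [[-0.998, -0.055, -0.001], [-0.055, 0.998, 0.001], [0.001, 0.001, -1.0]]
contact_force: [0.1, -0.4, -2.1]
finger_gap: 0.0174
finger_force: 59.1
```

Request:
drive_tool --targets '[[[0,0,30,0,10],[0,0,30,0,10],[0,0,20,0,10],[0,0,10,0,10],[0,0,0,0,10],[0,0,0,0,10],[0,0,0,0,10]]]'

```text
clock: 26.42
ee_pos: [0.5615, -0.2157, 0.0815]
tcp_rot: [[-0.998, -0.056, 0.002], [-0.056, 0.998, -0.001], [-0.002, -0.001, -1.0]]
contact_force: [-0.2, -0.1, -2.0]
finger_gap: 0.0173
finger_force: 59.2
```

```bash
python3 - <<'E'
from h import *
d=snap("q1")
plan(.561,-.2155,.05,93)
t=d["color"].copy();cv2.imwrite("pics/q1b.png",t[:,:,::-1])
E
```

```text
shift 1 x [0.7, 0.3, 31.8] tot [ 0.7  0.3 31.8] yang 93.2 j7 118 tcp [ 0.5617 -0.2158  0.0818] t 26.5
turn 1 x 0.0032
```

View pics/q1b.png

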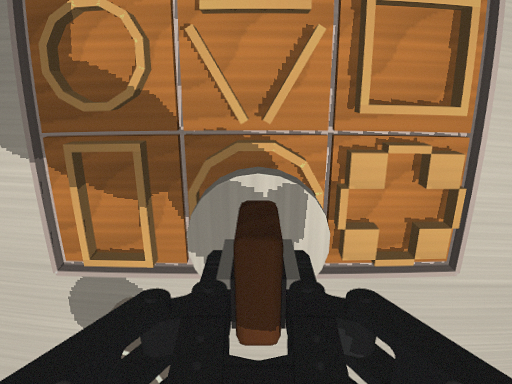

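The round stamp is held and aligned over the round nest, whose arc shows behind the foot at (258,150). Lowering.

Request:
drive_tool --targets '[[[0.7,0.3,20,0,10],[0,0,11,0,10],[0,0,4,0,10],[0,0,4,0,10],[0,0,4,0,10],[0,0,4,0,10],[0,0,2,0,10],[0,0,0,0,10],[0,0,0,0,10]]]'

```text
clock: 27.22
ee_pos: [0.5658, -0.2161, 0.0348]
tcp_rot: [[-0.998, -0.056, 0.013], [-0.056, 0.998, -0.003], [-0.013, -0.004, -1.0]]
contact_force: [8.2, -1.4, 1.5]
finger_gap: 0.0174
finger_force: 60.1
```

Request:
drive_tool --targets '[[[-3,0,0,0,10],[-2,0,0,0,10],[0,0,0,0,10],[0,0,0,0,10]]]'

```text
clock: 27.55
ee_pos: [0.5662, -0.2162, 0.0341]
tcp_rot: [[-0.998, -0.055, 0.003], [-0.055, 0.999, -0.001], [-0.003, -0.001, -1.0]]
contact_force: [-3.7, 0.7, 10.4]
finger_gap: 0.0174
finger_force: 61.6
```

Request:
drive_tool --targets '[[[0,0,1,0,10],[0,0,1,0,10],[0,0,1,0,10],[0,0,0,0,10]]]'

```text
clock: 27.88
ee_pos: [0.5662, -0.2163, 0.0338]
tcp_rot: [[-0.999, -0.055, 0.004], [-0.055, 0.999, -0.0], [-0.004, -0.0, -1.0]]
contact_force: [-9.2, 3.7, 28.5]
finger_gap: 0.0175
finger_force: 64.1
```

Request:
drive_tool --targets '[[[0,0,-2,0,45],[0,0,0,0,45],[0,0,0,0,45],[0,0,0,0,45],[0,0,-20,0,45],[0,0,-30,0,45],[0,0,-40,0,45],[0,0,-40,0,45],[8,35.8,0,0,45],[8,35.8,0,0,45],[8,35.8,0,0,45],[8,35.8,0,0,45],[8,35.8,0,0,45],[8,35.8,0,0,45],[8,35.8,0,0,45],[8,35.8,0,0,45],[8,35.8,0,0,45],[8,35.8,0,0,45],[8,35.8,0,0,45],[0,0,0,0.1,45]]]'

```text
clock: 29.55
ee_pos: [0.4517, 0.1817, 0.1595]
tcp_rot: [[-0.999, 0.035, -0.002], [0.035, 0.999, 0.003], [0.002, 0.003, -1.0]]
contact_force: [-0.1, -1.2, 0.8]
finger_gap: 0.0448
finger_force: 0.0
```

Request:
drive_tool --targets '[[[0,0,0,0.12,45],[0,0,0,0.12,45],[0,0,0,0.12,45],[0,0,0,0.12,45],[0,0,0,0.12,45],[0,0,0,0.12,45],[0,0,0,0.12,45],[0,0,0,0,45],[0,0,0,0,45],[0,0,0,0,45]]]'

```text
clock: 30.38
ee_pos: [0.4548, 0.1733, 0.1596]
tcp_rot: [[-0.636, 0.772, -0.0], [0.772, 0.636, -0.0], [0.0, -0.001, -1.0]]
contact_force: [0.3, -0.0, 0.4]
finger_gap: 0.045
finger_force: 0.0
```

```bash
cat >> h.py <<'E'
def pick(name,rough,rad=.046):
    """snap; foot (largest piece set near rough) rect & bar image angle -> plan to foot centre"""
    d=snap(name);br,ft,W=near(d,rough,rad)
    n,L,S,_=cv2.connectedComponentsWithStats(ft,connectivity=8)
    ft=np.isin(L,[i for i in range(1,n) if S[i,4]>60]).astype(np.uint8)
    P=W(ft,.054);rc=cv2.minAreaRect(P);print("foot rect",np.round(rc[0],1),np.round(rc[1],1),round(rc[2],1),"hull area",cv2.contourArea(cv2.convexHull(P)))
    b=big(br);r=cv2.minAreaRect(np.argwhere(b)[:,::-1].astype(np.float32));print("bar px rect",r)
    for q in bars(d): 
        if np.linalg.norm(q[0]-rough)<.04: print("bar",np.round(q[0],4),round(q[1],1))
    t=d["color"].copy();t[ft>0]=(0,255,0);cv2.imwrite(f"pics/{name}b.png",t[:,:,::-1])
    return d,P
E
python3 - <<'E'
from h import *
pick("p2",(.456,.172))
plan(.456,.172,.062,39)
E
```

```text
foot rect [456.5 173. ] [67.4 67.4] 83.3 hull area 3646.149439463159
bar px rect ((257.0, 207.0), (80.0, 26.0), 90.0)
bar [0.4564 0.1725] 130.1
shift 3 x [-0.6, 0.0, 32.6] tot [-1.7  0.  97.7] yang 39.4 j7 16 tcp [0.4549 0.1733 0.1597] t 30.4
turn 1 x 0.0077
```

Request:
drive_tool --targets '[[[-0.7,0.5,30,0.01,45],[-0.6,0.5,30,0,45],[0,0,20,0,45],[0,0,10,0,45],[0,0,7,0,45],[0,0,0,0,45],[0,0,0,0,10],[0,0,0,0,10],[0,0,0,0,10],[0,0,0,0,10],[0,0,0,0,10],[0,0,0,0,10]]]' --force 60

```text
clock: 31.43
ee_pos: [0.4577, 0.1735, 0.0644]
tcp_rot: [[-0.626, 0.78, 0.002], [0.78, 0.626, 0.001], [-0.001, 0.003, -1.0]]
contact_force: [-1.1, 0.7, 6.2]
finger_gap: 0.0171
finger_force: 59.9
```

```bash
cat >> h.py <<'E'
def off(fx,fy):
    from plant import status
    o=status.get_obs();v=o["tcp_rot"].T@(np.array([fx,fy,o["ee_pos"][2]])-o["ee_pos"])*1e3
    print("foot-TCP tool",np.round(v[:2],1),"tcp",np.round(o["ee_pos"],4),"gap",round(o["finger_gap"],4),"ang %.1f"%np.degrees(np.arctan2(o["tcp_rot"][1,1],o["tcp_rot"][0,1])))
E
python3 -c "
from h import *
off(.4565,.173)"
```

```text
foot-TCP tool [ 0.4 -1.2] tcp [0.4577 0.1735 0.0644] gap 0.0171 ang 38.7
```

Request:
drive_tool --targets '[[[0,0,-15,0,10],[0,0,-25,-0.118,10],[0,0,-25,-0.118,10],[0,0,-25,-0.118,10],[0,0,-15,-0.118,10],[0,0,0,-0.118,10],[0,0,0,-0.118,10],[0,0,0,-0.118,10],[0,0,0,-0.118,10],[-9.4,-33.2,0,0,10],[-9.4,-33.2,0,0,10],[-9.4,-33.2,0,0,10],[-9.4,-33.2,0,0,10],[-9.4,-33.2,0,0,10],[-9.4,-33.2,0,0,10],[-9.4,-33.2,0,0,10],[-9.4,-33.2,0,0,10],[-9.4,-33.2,0,0,10],[0,0,0,0,10]]]'

```text
clock: 33.02
ee_pos: [0.5559, -0.1307, 0.1676]
tcp_rot: [[-0.999, -0.039, 0.001], [-0.039, 0.999, -0.006], [-0.001, -0.006, -1.0]]
contact_force: [-1.0, -0.7, -3.0]
finger_gap: 0.0172
finger_force: 59.8
```

Request:
drive_tool --targets '[[[0,0,35,0,10],[0,0,30,0,10],[0,0,20,0,10],[0,0,10,0,10],[0,0,0,0,10],[0,0,0,0,10],[0,0,0,0,10]]]'

```text
clock: 33.6
ee_pos: [0.5571, -0.1214, 0.0745]
tcp_rot: [[-0.999, -0.049, 0.003], [-0.049, 0.999, -0.0], [-0.003, -0.0, -1.0]]
contact_force: [0.1, -0.7, -2.8]
finger_gap: 0.0171
finger_force: 59.7
```

```bash
python3 - <<'E'
from h import *
d=snap("q2");plan(.5574,-.1205,.055,92.9)
a=d["color"][:,:,::-1]
cv2.imwrite("pics/q2b.png",cv2.resize(a,None,fx=1.5,fy=1.5))
E
```

```text
shift 1 x [-0.1, 0.9, 19.8] tot [-0.1  0.9 19.8] yang 92.8 j7 107 tcp [ 0.5573 -0.1214  0.0748] t 33.6
turn 1 x -0.0013
```

View pics/q2b.png

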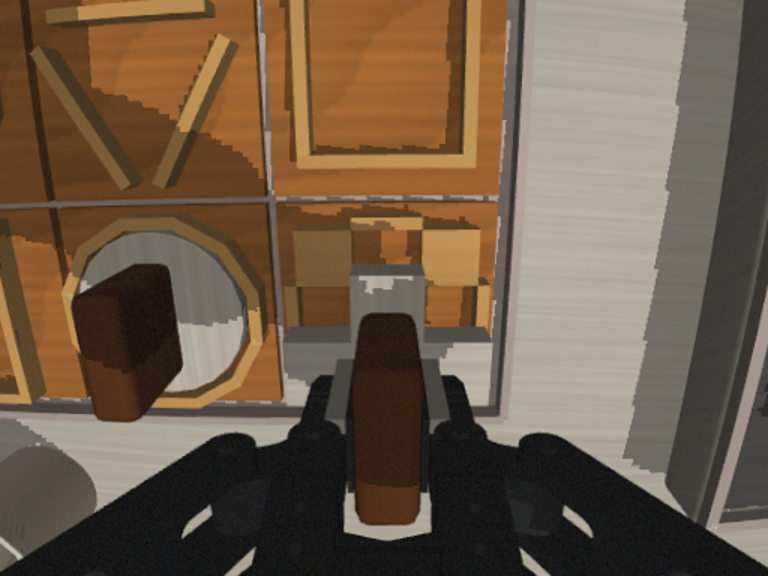

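The last view shows the round stamp seated inside its fence. The cross arm (cols 350–424) is centred on the pocket channel (cols 352–424), so I'll lower it.

Request:
drive_tool --targets '[[[0,0.3,15,0,10],[0,0,8,0,10],[0,0,4,0,10],[0,0,4,0,10],[0,0,4,0,10],[0,0,3,0,10],[0,0,0,0,10],[0,0,0,0,10]]]'

```text
clock: 34.32
ee_pos: [0.5559, -0.121, 0.0457]
tcp_rot: [[-0.999, -0.049, -0.0], [-0.049, 0.999, 0.004], [0.0, 0.004, -1.0]]
contact_force: [-29.3, 5.7, 64.7]
finger_gap: 0.0174
finger_force: 69.6
```

Request:
drive_tool --targets '[[[0,0,-12,0,10],[2.5,0,0,0,10],[0,0,0,0,10],[0,0,3,0,10],[0,0,3,0,10],[0,0,0,0,10],[0,0,0,0,10]]]'

```text
clock: 34.9
ee_pos: [0.5524, -0.1209, 0.0394]
tcp_rot: [[-0.999, -0.049, -0.003], [-0.049, 0.999, 0.0], [0.003, 0.0, -1.0]]
contact_force: [0.0, -0.6, -3.1]
finger_gap: 0.0172
finger_force: 59.9
```

Request:
drive_tool --targets '[[[0,0,2,0,10],[0,0,2,0,10],[0,0,0,0,10],[0,0,0,0,10]]]'

```text
clock: 35.23
ee_pos: [0.5531, -0.1211, 0.0366]
tcp_rot: [[-0.999, -0.049, -0.0], [-0.049, 0.999, 0.0], [0.0, 0.0, -1.0]]
contact_force: [-0.5, -0.9, -2.9]
finger_gap: 0.0173
finger_force: 59.9
```

Request:
drive_tool --targets '[[[0,0,2,0,10],[0,0,2,0,10],[0,0,1,0,10],[0,0,0,0,10]]]'

```text
clock: 35.57
ee_pos: [0.5538, -0.1212, 0.0344]
tcp_rot: [[-0.999, -0.049, 0.001], [-0.049, 0.999, 0.001], [-0.001, 0.001, -1.0]]
contact_force: [-5.5, 0.6, 12.3]
finger_gap: 0.0175
finger_force: 62.3
```

Request:
drive_tool --targets '[[[0,0,-2,0,45],[0,0,0,0,45],[0,0,0,0,45],[0,0,-15,0,45],[0,0,-30,0,45],[0,0,-40,0,45],[0,0,-40,0,45],[7.5,35.3,0,0,45],[7.5,35.3,0,0,45],[7.5,35.3,0,0,45],[7.5,35.3,0,0,45],[7.5,35.3,0,0,45],[7.5,35.3,0,0,45],[7.5,35.3,0,0,45],[7.5,35.3,0,0,45],[7.5,35.3,0,0,45],[7.5,35.3,0,0,45],[7.5,35.3,0,0,45],[0,0,0,-0.1,45],[0,0,0,-0.1,45]]]'

```text
clock: 37.23
ee_pos: [0.4504, 0.2658, 0.1587]
tcp_rot: [[-0.966, -0.257, -0.0], [-0.257, 0.966, 0.001], [0.0, 0.001, -1.0]]
contact_force: [0.6, 0.0, -0.0]
finger_gap: 0.0449
finger_force: 0.0
```

Request:
drive_tool --targets '[[[0,0,0,-0.1,45],[0,0,0,0,45],[0,0,0,0,45],[0,0,0,0,45]]]'

```text
clock: 37.57
ee_pos: [0.4519, 0.2625, 0.1588]
tcp_rot: [[-0.941, -0.34, 0.0], [-0.34, 0.941, 0.0], [-0.0, 0.0, -1.0]]
contact_force: [0.5, -0.2, 1.2]
finger_gap: 0.0452
finger_force: 0.0
```

```bash
python3 - <<'E'
from h import *
pick("p3",(.452,.261))
plan(.452,.261,.062,110)
E
```

```text
foot rect [443.1 271.4] [83.1 66.2] 19.2 hull area 4634.620919589885
bar px rect ((250.0, 202.0), (80.0, 26.0), 90.0)
bar [0.4531 0.2587] 20.1
shift 3 x [0.1, -0.5, 32.3] tot [ 0.4 -1.5 96.9] yang 109.9 j7 77 tcp [0.4519 0.2625 0.1589] t 37.6
turn 1 x -0.0022
```

```bash
python3 - <<'E'
from h import *
d=load("p3");br,ft,W=near(d,(.452,.259),.046)
n,L,S,C=cv2.connectedComponentsWithStats(ft,connectivity=8)
for i in range(1,n):
    if S[i,4]>40:
        P=W(L==i,.054);rc=cv2.minAreaRect(P);print(S[i,4],np.round(rc[0],1),np.round(rc[1],1),round(rc[2],1),np.round(C[i]))
E
```

```text
4371 [443.5 270.3] [83.2 63.9] 19.2 [269. 175.]
49 [440.4 218.8] [2.9 9.5] 8.1 [206. 158.]
178 [462.1 295.5] [ 9.4 18. ] 7.6 [291. 216.]
```

```bash
python3 - <<'E'
from h import *
d=load("p3")
q=w2px(d,[[.452,.259,.054]])[0].astype(int);print(q)
im=d["color"]
for dr in (-40,-20,10): print(dr,[im[q[1]+dr,q[0]+c].tolist() for c in range(-70,80,8)])
for th in (110,125,140):
    m=(im.min(2)>th).astype(np.uint8);m=cv2.morphologyEx(m,cv2.MORPH_OPEN,np.ones((3,3)))
    n,L,S,C=cv2.connectedComponentsWithStats(m,connectivity=8)
    for i in range(1,n):
        if S[i,4]>150 and np.linalg.norm(C[i]-q)<80:
            P=px2w(d,np.argwhere(L==i)[:,::-1],.054)[:,:2].astype(np.float32)*1000
            rc=cv2.minAreaRect(P);print(th,S[i,4],np.round(rc[0],1),np.round(rc[1],1),round(rc[2],1),np.round(C[i]))
E
```

```text
[251 188]
-40 [[93, 93, 91], [91, 87, 87], [94, 93, 92], [96, 93, 92], [99, 96, 93], [63, 63, 62], [156, 153, 140], [150, 145, 134], [148, 142, 133], [228, 224, 213], [231, 228, 217], [221, 217, 202], [99, 96, 93], [96, 97, 94], [98, 95, 93], [97, 97, 94], [99, 97, 95], [102, 99, 97], [97, 95, 93]]
-20 [[93, 93, 91], [93, 93, 90], [96, 93, 92], [93, 92, 88], [90, 87, 87], [64, 63, 61], [155, 151, 138], [158, 152, 140], [51, 30, 20], [59, 39, 26], [48, 29, 16], [221, 217, 200], [98, 97, 93], [99, 98, 95], [101, 98, 99], [98, 97, 94], [97, 98, 95], [97, 95, 92], [57, 57, 56]]
10 [[92, 90, 89], [94, 93, 91], [94, 93, 91], [89, 89, 87], [92, 90, 87], [92, 92, 91], [142, 140, 129], [69, 36, 19], [105, 64, 39], [111, 64, 43], [103, 61, 32], [220, 216, 199], [95, 93, 90], [98, 94, 96], [98, 94, 93], [98, 95, 96], [98, 96, 96], [85, 78, 75], [227, 214, 202]]
110 2206 [452.6 259.2] [71.1 36. ] 20.0 [253. 179.]
125 2125 [452.6 259.3] [71.  35.9] 19.8 [253. 179.]
140 1132 [449.7 267.3] [71.2 17.8] 20.6 [267. 181.]
140 170 [481.5 253.6] [20.6  5.6] 18.6 [232. 221.]
```

Request:
drive_tool --targets '[[[0.2,-1.5,30,0,45],[0.2,-1.5,30,0,45],[0,0,20,0,45],[0,0,10,0,45],[0,0,7,0,45],[0,0,0,0,45],[0,0,0,0,10],[0,0,0,0,10],[0,0,0,0,10],[0,0,0,0,10],[0,0,0,0,10],[0,0,0,0,10]]]' --force 60

```text
clock: 38.62
ee_pos: [0.4537, 0.2603, 0.0636]
tcp_rot: [[-0.94, -0.342, 0.003], [-0.342, 0.94, 0.002], [-0.003, 0.0, -1.0]]
contact_force: [0.7, -1.8, 6.6]
finger_gap: 0.0176
finger_force: 59.4
```

```bash
python3 -c "
from h import *
off(.4526,.2592)"
```

```text
foot-TCP tool [ 1.4 -0.6] tcp [0.4537 0.2603 0.0636] gap 0.0176 ang 110.0
```

Request:
drive_tool --targets '[[[0,0,-15,0,10],[0,0,-30,0.1,10],[0,0,-30,0.1,10],[0,0,-28,0.098,10],[-5.2,-36,0,0,10],[-5.2,-36,0,0,10],[-5.2,-36,0,0,10],[-5.2,-36,0,0,10],[-5.2,-36,0,0,10],[-5.2,-36,0,0,10],[-5.2,-36,0,0,10],[-5.2,-36,0,0,10],[-5.2,-36,0,0,10],[-5.2,-36,0,0,10],[-5.2,-36,0,0,10],[-5.2,-36,0,0,10],[-5.2,-36,0,0,10],[-5.2,-36,0,0,10],[-5.2,-36,0,0,10],[-5.2,-36,0,0,10]]]'

```text
clock: 40.28
ee_pos: [0.5648, -0.3122, 0.1641]
tcp_rot: [[-0.999, -0.052, -0.001], [-0.052, 0.999, 0.001], [0.001, 0.001, -1.0]]
contact_force: [0.7, -0.1, -2.6]
finger_gap: 0.0176
finger_force: 59.0
```

Request:
drive_tool --targets '[[[0,0,35,0,10],[0,0,35,0,10],[0,0,20,0,10],[0,0,10,0,10],[0,0,0,0,10],[0,0,0,0,10],[0,0,0,0,10]]]'

```text
clock: 40.87
ee_pos: [0.5663, -0.3118, 0.0669]
tcp_rot: [[-0.999, -0.051, 0.003], [-0.051, 0.999, -0.001], [-0.003, -0.001, -1.0]]
contact_force: [0.4, -0.8, -2.0]
finger_gap: 0.0175
finger_force: 59.5
```

```bash
python3 - <<'E'
from h import *
plan(.566,-.3118,.05,92.9)
E
```

```text
shift 1 x [0.3, 0.0, 16.9] tot [ 0.3  0.  16.9] yang 92.9 j7 129 tcp [ 0.5663 -0.3118  0.0669] t 40.9
turn 1 x 0.0008
```

Request:
drive_tool --targets '[[[0,0,13,0,10],[0,0,5,0,10],[0,0,3,0,10],[0,0,3,0,10],[0,0,0,0,10],[0,0,0,0,10]]]'

```text
clock: 41.37
ee_pos: [0.5647, -0.3114, 0.0406]
tcp_rot: [[-0.999, -0.051, -0.001], [-0.051, 0.999, -0.0], [0.001, -0.0, -1.0]]
contact_force: [1.0, -0.7, -3.9]
finger_gap: 0.0175
finger_force: 59.7
```

Below the fence top with no contact force, so it is in the pocket. Lowering to the floor.

Request:
drive_tool --targets '[[[0,0,2,0,10],[0,0,2,0,10],[0,0,2,0,10],[0,0,0,0,10],[0,0,0,0,10]]]'

```text
clock: 41.78
ee_pos: [0.5648, -0.3114, 0.0347]
tcp_rot: [[-0.999, -0.051, -0.0], [-0.051, 0.999, -0.0], [0.0, -0.0, -1.0]]
contact_force: [1.0, -1.2, -3.5]
finger_gap: 0.0174
finger_force: 59.7
```

Request:
drive_tool --targets '[[[0,0,1.5,0,10],[0,0,1.5,0,10],[0,0,0,0,10]]]'

```text
clock: 42.03
ee_pos: [0.565, -0.3115, 0.0336]
tcp_rot: [[-0.999, -0.051, 0.0], [-0.051, 0.999, 0.001], [-0.0, 0.001, -1.0]]
contact_force: [-4.8, 0.5, 7.0]
finger_gap: 0.0174
finger_force: 61.1
```

Request:
drive_tool --targets '[[[0,0,-2,0,45],[0,0,0,0,45],[0,0,0,0,45],[0,0,-15,0,45],[0,0,-30,0,45],[0,0,-40,0,45],[0,0,-40,0,45],[-1.9,35.1,0,0,45],[-1.9,35.1,0,0,45],[-1.9,35.1,0,0,45],[-1.9,35.1,0,0,45],[-1.9,35.1,0,0,45],[-1.9,35.1,0,0,45],[-1.9,35.1,0,0,45],[-1.9,35.1,0,0,45],[-1.9,35.1,0,0,45],[-1.9,35.1,0,0,45],[-1.9,35.1,0,0,45],[0,0,0,0.095,45],[0,0,0,0.095,45]]]'

```text
clock: 43.7
ee_pos: [0.5657, 0.0794, 0.1588]
tcp_rot: [[-0.991, 0.137, -0.0], [0.137, 0.991, 0.001], [0.0, 0.001, -1.0]]
contact_force: [0.2, -1.4, 0.5]
finger_gap: 0.0448
finger_force: 0.0
```

Request:
drive_tool --targets '[[[0,0,0,0,45],[0,0,0,0,45],[0,0,0,0,45]]]'

```text
clock: 43.95
ee_pos: [0.5661, 0.0749, 0.1589]
tcp_rot: [[-0.991, 0.137, 0.0], [0.137, 0.991, 0.0], [-0.0, 0.0, -1.0]]
contact_force: [-0.0, -0.6, -0.7]
finger_gap: 0.0454
finger_force: 0.0
```

```bash
cat >> h.py <<'E'
def foot(name,rough,ths=(110,125),rad=60):
    d=snap(name);im=d["color"];q=w2px(d,[[*rough,.054]])[0]
    for th in ths:
        m=(im.min(2)>th).astype(np.uint8);m=cv2.morphologyEx(m,cv2.MORPH_OPEN,np.ones((3,3)))
        n,L,S,C=cv2.connectedComponentsWithStats(m,connectivity=8)
        for i in range(1,n):
            if S[i,4]>150 and np.linalg.norm(C[i]-q)<rad:
                P=px2w(d,np.argwhere(L==i)[:,::-1],.054)[:,:2].astype(np.float32)*1000
                rc=cv2.minAreaRect(P);print(th,S[i,4],np.round(rc[0],1),np.round(rc[1],1),round(rc[2],1),np.round(C[i]-q))
                if "tri" in name: print(np.round(cv2.minEnclosingTriangle(P)[1][:,0],1).tolist())
    br,_,_=near(d,rough,.046);b=big(br);print("bar px",cv2.minAreaRect(np.argwhere(b)[:,::-1].astype(np.float32)))
    for x in bars(d): 
        if np.linalg.norm(x[0]-rough)<.05: print("bar",np.round(x[0],4),round(x[1],1))
E
python3 - <<'E'
from h import *
foot("p4sq",(.566,.075));plan(.566,.075,.062,82)
E
```

```text
110 1461 [565.8  92.2] [25.5 53.1] 82.2 [27. -7.]
110 156 [582.9  56.3] [15.9  7.6] 82.1 [-22.  24.]
125 1409 [565.8  92.5] [24.7 53.8] 83.9 [27. -7.]
125 151 [582.9  55.9] [15.1  7.7] 81.4 [-22.  24.]
bar px ((259.5, 201.0), (78.0, 27.0), 90.0)
bar [0.5681 0.0775] 169.8
shift 3 x [0.1, 0.0, 32.3] tot [ 0.2  0.1 96.9] yang 82.1 j7 75 tcp [0.5661 0.0748 0.1589] t 44.0
turn 1 x 0.0016
```

Request:
drive_tool --targets '[[[1.3,1.3,30,0,45],[1.3,1.3,30,0,45],[0,0,20,0,45],[0,0,10,0,45],[0,0,7,0,45],[0,0,0,0,45],[0,0,0,0,10],[0,0,0,0,10],[0,0,0,0,10],[0,0,0,0,10],[0,0,0,0,10],[0,0,0,0,10]]]' --force 60

```text
clock: 45.0
ee_pos: [0.5654, 0.0782, 0.0637]
tcp_rot: [[-0.99, 0.138, 0.003], [0.138, 0.99, 0.0], [-0.003, 0.001, -1.0]]
contact_force: [0.8, -1.0, 5.8]
finger_gap: 0.0171
finger_force: 59.6
```

```bash
python3 -c "
from h import *
off(.5638,.0778)"
```

```text
foot-TCP tool [ 1.5 -0.6] tcp [0.5654 0.0782 0.0637] gap 0.0171 ang 82.0
```

Request:
drive_tool --targets '[[[0,0,-15,0,10],[0,0,-30,-0.095,10],[0,0,-30,-0.095,10],[0,0,-25,0,10],[16.6,-28.3,0,0,10],[16.6,-28.3,0,0,10],[16.6,-28.3,0,0,10],[16.6,-28.3,0,0,10],[16.6,-28.3,0,0,10],[16.6,-28.3,0,0,10],[16.6,-28.3,0,0,10],[0,0,0,0,10],[0,0,35,0,10],[0,0,35,0,10],[0,0,20,0,10],[0,0,10,0,10],[0,0,0,0,10],[0,0,0,0,10],[0,0,0,0,10]]]'

```text
clock: 46.58
ee_pos: [0.4594, -0.1255, 0.0634]
tcp_rot: [[-0.999, -0.051, 0.003], [-0.051, 0.999, -0.0], [-0.003, -0.0, -1.0]]
contact_force: [0.7, -0.5, -2.7]
finger_gap: 0.0171
finger_force: 59.1
```

```bash
python3 - <<'E'
from h import *
plan(.4594,-.1255,.05,92.9)
E
```

```text
shift 1 x [0.0, 0.1, 13.4] tot [ 0.   0.1 13.4] yang 92.9 j7 108 tcp [ 0.4594 -0.1255  0.0634] t 46.6
turn 1 x 0.0009
```

Request:
drive_tool --targets '[[[0,0,10,0,10],[0,0,5,0,10],[0,0,3,0,10],[0,0,3,0,10],[0,0,0,0,10],[0,0,0,0,10]]]'

```text
clock: 47.08
ee_pos: [0.4585, -0.1255, 0.0409]
tcp_rot: [[-0.999, -0.051, 0.001], [-0.051, 0.999, -0.0], [-0.001, -0.0, -1.0]]
contact_force: [1.9, 0.4, -4.3]
finger_gap: 0.0173
finger_force: 59.3
```

Request:
drive_tool --targets '[[[0,0,2,0,10],[0,0,2,0,10],[0,0,2,0,10],[0,0,1.5,0,10],[0,0,0,0,10],[0,0,0,0,10]]]'

```text
clock: 47.58
ee_pos: [0.4585, -0.1255, 0.0336]
tcp_rot: [[-0.999, -0.051, 0.001], [-0.051, 0.999, -0.0], [-0.001, -0.0, -1.0]]
contact_force: [2.9, 0.2, -1.5]
finger_gap: 0.0175
finger_force: 59.5
```

Request:
drive_tool --targets '[[[0,0,1,0,10],[0,0,0,0,45],[0,0,0,0,45],[0,0,0,0,45],[0,0,-15,0,45],[0,0,-30,0,45],[0,0,-40,0,45],[0,0,-40,0,45],[-2.2,32,0,0,45],[-2.2,32,0,0,45],[-2.2,32,0,0,45],[-2.2,32,0,0,45],[-2.2,32,0,0,45],[-2.2,32,0,0,45],[0,0,0,-0.105,45],[0,0,0,-0.105,45],[0,0,0,-0.105,45],[0,0,0,-0.105,45],[0,0,0,-0.105,45],[0,0,0,-0.105,45]]]'

```text
clock: 49.25
ee_pos: [0.4608, 0.0667, 0.157]
tcp_rot: [[-0.774, -0.634, -0.001], [-0.634, 0.774, -0.0], [0.001, 0.0, -1.0]]
contact_force: [0.1, 0.3, -0.4]
finger_gap: 0.045
finger_force: 0.0
```

Request:
drive_tool --targets '[[[0,0,0,0,45],[0,0,0,0,45],[0,0,0,0,45]]]'

```text
clock: 49.5
ee_pos: [0.4611, 0.0669, 0.1572]
tcp_rot: [[-0.778, -0.628, -0.001], [-0.628, 0.778, -0.0], [0.0, 0.0, -1.0]]
contact_force: [0.0, -0.4, -0.4]
finger_gap: 0.0448
finger_force: 0.0
```

```bash
python3 - <<'E'
from h import *
foot("p5tri",(.462,.067));plan(.462,.067,.062,129)
E
```

```text
110 548 [470.7  53.4] [46.  15.5] 68.5 [-28.  -7.]
[[469.5, 28.399999618530273], [457.8999938964844, 42.79999923706055], [488.0, 77.4000015258789]]
110 957 [448.5  86.7] [40.4 25.6] 38.9 [27. -6.]
[[440.8999938964844, 63.900001525878906], [423.8999938964844, 85.0999984741211], [472.8999938964844, 92.5999984741211]]
125 468 [474.1  45.6] [29.4 17.4] 41.1 [-30. -11.]
[[469.29998779296875, 28.700000762939453], [457.79998779296875, 42.900001525878906], [483.3999938964844, 65.30000305175781]]
125 942 [448.2  86.4] [39.5 25.6] 38.9 [27. -6.]
[[440.8999938964844, 64.0], [423.8999938964844, 85.0], [472.79998779296875, 92.5]]
bar px ((258.0, 212.5), (69.0, 26.0), 90.0)
bar [0.466  0.0727] 39.6
shift 3 x [-0.2, -0.1, 31.8] tot [-0.7 -0.4 95.3] yang 128.9 j7 117 tcp [0.4612 0.0669 0.1573] t 49.5
turn 1 x -0.0016
```

Request:
drive_tool --targets '[[[-1.7,0.7,30,0,45],[-1.7,0.6,30,0,45],[0,0,20,0,45],[0,0,10,0,45],[0,0,5,0,45],[0,0,0,0,45],[0,0,0,0,10],[0,0,0,0,10],[0,0,0,0,10],[0,0,0,0,10],[0,0,0,0,10],[0,0,0,0,10]]]' --force 60

```text
clock: 50.55
ee_pos: [0.4644, 0.0703, 0.0639]
tcp_rot: [[-0.777, -0.63, 0.003], [-0.63, 0.777, 0.001], [-0.003, -0.001, -1.0]]
contact_force: [-0.2, -0.8, 6.8]
finger_gap: 0.0173
finger_force: 59.4
```

```bash
python3 -c "
from h import *
off(.4631,.0699)"
```

```text
foot-TCP tool [1.3 0.5] tcp [0.4644 0.0703 0.0639] gap 0.0173 ang 129.0
```

Request:
drive_tool --targets '[[[0,0,-15,0,10],[0,0,-30,0.105,10],[0,0,-30,0.105,10],[0,0,-25,0.105,10],[0,0,0,0.105,10],[0,0,0,0.105,10],[0,0,0,0.105,10],[1.9,-36.3,0,0,10],[1.9,-36.3,0,0,10],[1.9,-36.3,0,0,10],[1.9,-36.3,0,0,10],[1.9,-36.3,0,0,10],[1.9,-36.3,0,0,10],[1.9,-36.3,0,0,10],[1.9,-36.3,0,0,10],[0,0,0,0,10]]]'

```text
clock: 51.88
ee_pos: [0.4608, -0.2294, 0.1628]
tcp_rot: [[-0.999, -0.041, 0.0], [-0.041, 0.999, -0.005], [-0.0, -0.005, -1.0]]
contact_force: [0.1, -0.4, -1.3]
finger_gap: 0.0171
finger_force: 59.5
```

Request:
drive_tool --targets '[[[0,0,35,0,10],[0,0,35,0,10],[0,0,20,0,10],[0,0,10,0,10],[0,0,0,0,10],[0,0,0,0,10],[0,0,0,0,10]]]'

```text
clock: 52.47
ee_pos: [0.4642, -0.2211, 0.064]
tcp_rot: [[-0.999, -0.051, 0.003], [-0.051, 0.999, -0.001], [-0.003, -0.001, -1.0]]
contact_force: [0.3, 0.1, -1.3]
finger_gap: 0.0171
finger_force: 59.4
```

```bash
python3 - <<'E'
from h import *
plan(.4642,-.2207,.05,92.9)
E
```

```text
shift 1 x [0.0, 0.4, 14.0] tot [ 0.   0.4 14. ] yang 92.9 j7 121 tcp [ 0.4642 -0.2211  0.064 ] t 52.5
turn 1 x 0.0007
```

Request:
drive_tool --targets '[[[0,0.2,10,0,10],[0,0,5,0,10],[0,0,3,0,10],[0,0,3,0,10],[0,0,0,0,10],[0,0,0,0,10]]]'

```text
clock: 52.97
ee_pos: [0.4656, -0.2203, 0.0442]
tcp_rot: [[-0.999, -0.052, 0.005], [-0.052, 0.999, 0.001], [-0.005, 0.0, -1.0]]
contact_force: [-0.9, 4.2, 14.1]
finger_gap: 0.0174
finger_force: 62.9
```

Request:
drive_tool --targets '[[[0,0,-7,0,10],[-1.2,1,0,0,10],[0,0,0,0,10],[0,0,4,0,10],[0,0,3,0,10],[0,0,0,0,10],[0,0,0,0,10]]]'

```text
clock: 53.55
ee_pos: [0.4658, -0.2194, 0.0431]
tcp_rot: [[-0.999, -0.051, 0.003], [-0.051, 0.999, 0.0], [-0.003, 0.0, -1.0]]
contact_force: [-0.2, 2.7, 13.5]
finger_gap: 0.0173
finger_force: 63.2
```

Request:
drive_tool --targets '[[[0,0,-5,0,10],[0,1.5,0,0,10],[0,0,0,0,10],[0,0,5,0,10],[0,0,0,0,10],[0,0,0,0,10]]]'

```text
clock: 54.05
ee_pos: [0.4652, -0.2179, 0.0422]
tcp_rot: [[-0.999, -0.051, 0.002], [-0.051, 0.999, 0.0], [-0.002, -0.0, -1.0]]
contact_force: [-0.0, 0.7, 6.4]
finger_gap: 0.0175
finger_force: 62.5
```

Request:
drive_tool --targets '[[[0,1,0,0,10],[0,0,2,0,10],[0,0,1,0,10],[0,0,0,0,10]]]'

```text
clock: 54.38
ee_pos: [0.4666, -0.2177, 0.0412]
tcp_rot: [[-0.999, -0.051, 0.005], [-0.051, 0.999, -0.001], [-0.005, -0.001, -1.0]]
contact_force: [-0.6, 0.9, 19.3]
finger_gap: 0.0174
finger_force: 64.2
```

```bash
python3 - <<'E'
from h import *
d=snap("q5");plan(.4642,-.2207,.05,92.9)
a=d["color"][:,:,::-1];cv2.imwrite("pics/q5b.png",cv2.resize(a,None,fx=1.5,fy=1.5,interpolation=cv2.INTER_CUBIC))
E
```

```text
shift 1 x [2.5, -2.8, -8.9] tot [ 2.5 -2.8 -8.9] yang 92.9 j7 122 tcp [ 0.4666 -0.2178  0.0411] t 54.4
turn 1 x 0.0008
```

View pics/q5b.png

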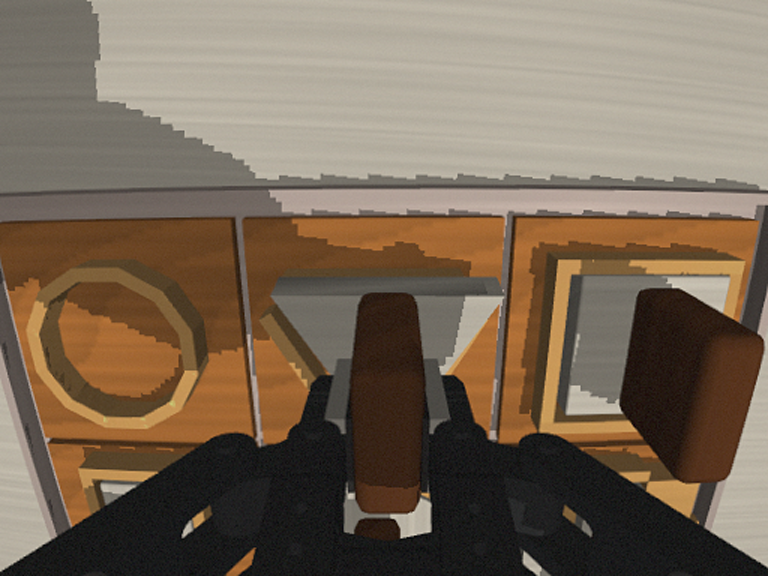

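The view shows the triangle foot sitting on the fence. Its base edge (wall bottom at row 278, cols 273–502) hides the −x fence, while the left slanted fence, (262,310) to (325,380), is exposed. So it needs to go towards +x and −y, and I'll quantify how far.

```bash
python3 - <<'E'
from h import *
d=load("q5")
B=px2w(d,np.array([(273,278),(502,278)])/1.5,.024)[:,:2]*1e3
T=px2w(d,np.array([(278,295),(503,295)])/1.5,.038)[:,:2]*1e3
print("base bottom",np.round(B,1),np.linalg.norm(B[1]-B[0]),"top",np.round(T,1),np.linalg.norm(T[1]-T[0]))
u=np.array([np.cos(np.radians(2.9)),np.sin(np.radians(2.9))])
print("foot centre from bottom",B.mean(0)+21*u,"from top",T.mean(0)+21*u)
F=px2w(d,np.array([(262,310),(312,378)])/1.5,.024)[:,:2]*1e3;v=F[1]-F[0];print("left fence edge",F,np.degrees(np.arctan2(v[1],v[0])))
n=np.array([-v[1],v[0]])/np.linalg.norm(v)
for c in [(462.7,-220.9),(463.6,-220.9)]: print("dist centre->fence line",n@(np.array(c)-F[0]))
E
```

```text
base bottom [[ 438.2 -255.1]
 [ 434.4 -179.3]] 75.882478687565 top [[ 439.2 -250.6]
 [ 435.7 -182. ]] 68.72360862346159
foot centre from bottom [ 457.28217839 -216.17757008] from top [ 458.4648133  -215.20604094]
left fence edge [[ 449.7734578  -259.10847838]
 [ 474.58041331 -242.03751048]] 34.53390082460527
dist centre->fence line 24.147821192807907
dist centre->fence line 23.637616810999173
```

```bash
python3 - <<'E'
from h import *
d=load("q5");im=cv2.GaussianBlur(d["color"],(3,3),0).astype(float)
sat=(im.max(2)-im.min(2))/im.max(2)
for r in range(180,214,2):
    c=[x for x in range(168,345) if sat[r,x]<.3]
    print(r,c[0] if c else None,c[-1] if c else None,len(c),im[r,[190,210,225,300,315]].mean(1).round(),sat[r,[190,225,300]].round(2))
E
```

```text
180 335 338 4 [ 66.  67.  67.  65. 102.] [0.6  0.52 0.53]
182 335 338 4 [ 67.  66.  68.  66. 102.] [0.54 0.52 0.53]
184 335 338 4 [66. 67. 68. 73. 94.] [0.36 0.36 0.33]
186 185 338 150 [64. 67. 70. 84. 84.] [0.12 0.12 0.11]
188 185 338 152 [70. 73. 76. 85. 82.] [0.1  0.11 0.11]
190 184 338 155 [75. 78. 81. 81. 78.] [0.09 0.11 0.11]
192 183 337 155 [81. 84. 87. 78. 75.] [0.1  0.11 0.11]
194 182 337 156 [84. 87. 85. 74. 69.] [0.1 0.1 0.1]
196 181 337 127 [91. 89. 87. 74. 91.] [0.11 0.11 0.1 ]
198 181 337 123 [108. 109. 108. 105. 167.] [0.11 0.11 0.11]
200 183 337 119 [110. 109. 110. 110. 176.] [0.11 0.11 0.11]
202 184 337 117 [108. 108. 109. 111. 175.] [0.11 0.11 0.11]
204 185 336 111 [107. 106. 107. 108. 172.] [0.11 0.11 0.11]
206 187 336 108 [106. 106. 105. 107. 170.] [0.11 0.12 0.1 ]
208 188 336 105 [106. 105. 106. 107. 170.] [0.11 0.12 0.11]
210 190 336 99 [ 89. 107. 107. 106. 171.] [0.21 0.11 0.11]
212 192 336 96 [ 61. 107. 108. 107. 170.] [0.45 0.11 0.11]
```

```bash
python3 - <<'E'
from h import *
d=load("q5")
u=np.array([np.cos(np.radians(2.9)),np.sin(np.radians(2.9))])
for z in (.031,.034,.038):
    T=px2w(d,[(181,197),(335.5,197)],z)[:,:2]*1e3;print("top",z,np.linalg.norm(T[1]-T[0]),T.mean(0)+21*u)
for z in (.017,.02,.024):
    T=px2w(d,[(185,185.5)],z)[0,:2]*1e3;print("bot left corner",z,T,"centre",T+21*u+36.4*np.array([-u[1],u[0]]))
E
```

```text
top 0.031 74.25042313962571 [ 461.03609512 -216.03247388]
top 0.034 72.78399179354504 [ 460.02449446 -216.08725325]
top 0.038 70.82874999877076 [ 458.67569358 -216.16029242]
bot left corner 0.017 [ 440.4371227  -255.11692155] centre [ 459.56864618 -217.7010852 ]
bot left corner 0.02 [ 439.50412354 -254.47952048] centre [ 458.63564702 -217.06368414]
bot left corner 0.024 [ 438.26012465 -253.6296524 ] centre [ 457.39164813 -216.21381606]
```

Request:
drive_tool --targets '[[[0,0,-14,0,10],[-2,-3,0,0,10],[0,0,0,0,10],[0,0,0,0,10]]]'

```text
clock: 54.77
ee_pos: [0.4654, -0.2198, 0.0513]
tcp_rot: [[-0.999, -0.051, -0.001], [-0.051, 0.999, 0.0], [0.001, 0.0, -1.0]]
contact_force: [0.3, 0.0, -2.3]
finger_gap: 0.0176
finger_force: 61.3
```

Request:
drive_tool --targets '[[[-3.2,-1.2,0,0,10],[0,0,0,0,10],[0,0,4,0,10],[0,0,4,0,10],[0,0,3,0,10],[0,0,0,0,10],[0,0,0,0,10]]]'

```text
clock: 55.35
ee_pos: [0.4691, -0.2208, 0.0411]
tcp_rot: [[-0.999, -0.051, -0.0], [-0.051, 0.999, 0.0], [0.0, 0.0, -1.0]]
contact_force: [-0.4, 0.5, -2.0]
finger_gap: 0.0176
finger_force: 61.4
```

Request:
drive_tool --targets '[[[0,0,2,0,10],[0,0,2,0,10],[0,0,2,0,10],[0,0,0,0,10],[0,0,0,0,10]]]'

```text
clock: 55.77
ee_pos: [0.472, -0.2208, 0.0386]
tcp_rot: [[-0.999, -0.052, 0.005], [-0.052, 0.999, 0.001], [-0.005, 0.0, -1.0]]
contact_force: [-2.1, 3.5, 18.6]
finger_gap: 0.0172
finger_force: 64.4
```

Request:
drive_tool --targets '[[[0,0,-12,0,10],[0,0,0,0,10],[0,0,0,0,10],[0,0,0,0,10]]]'

```text
clock: 56.1
ee_pos: [0.4688, -0.2207, 0.0468]
tcp_rot: [[-0.999, -0.051, -0.001], [-0.051, 0.999, 0.0], [0.001, 0.0, -1.0]]
contact_force: [-1.0, -0.5, -2.5]
finger_gap: 0.0173
finger_force: 61.3
```

```bash
cat > tri.py <<'E'
from h import *
import sys
d=snap(sys.argv[1]);im=cv2.GaussianBlur(d["color"],(3,3),0).astype(float)
sat=(im.max(2)-im.min(2))/im.max(2)
off(.463,-.2207)
from plant import status
o=status.get_obs();R=o["tcp_rot"]
for r in range(170,222,3):
    c=[x for x in range(165,350) if sat[r,x]<.3]
    g=im[...,1]/im[...,0];b=im[...,2]/im[...,0]
    f=[x for x in range(150,365) if .70<g[r,x]<.86 and .38<b[r,x]<.6]
    def runs(a):
        if not a: return []
        s=np.split(a,np.where(np.diff(a)>2)[0]+1);return [(int(k[0]),int(k[-1])) for k in s if len(k)>2]
    print(r,"foot",runs(c),"fence",runs(f),im[r,[200,225,300]].mean(1).round())
E
python3 tri.py t1
```

```text
foot-TCP tool [5.5 0.2] tcp [ 0.4686 -0.2207  0.0466] gap 0.0172 ang 92.9
170 foot [(167, 171), (339, 342)] fence [] [68. 72. 70.]
173 foot [(168, 171), (338, 341)] fence [(199, 310)] [67. 68. 65.]
176 foot [(168, 171), (338, 341)] fence [(197, 312)] [67. 66. 65.]
179 foot [(168, 171), (338, 341)] fence [(195, 313)] [94. 92. 92.]
182 foot [(169, 172), (185, 331), (338, 341)] fence [] [67. 70. 85.]
185 foot [(169, 172), (184, 332), (338, 341)] fence [] [73. 78. 89.]
188 foot [(169, 172), (182, 334), (337, 340)] fence [] [81. 86. 82.]
191 foot [(169, 172), (181, 340)] fence [] [87. 90. 77.]
194 foot [(170, 173), (180, 243), (273, 340)] fence [] [93. 87. 74.]
197 foot [(170, 173), (181, 240), (276, 340)] fence [] [107. 109. 109.]
200 foot [(170, 173), (183, 239), (278, 333), (337, 339)] fence [] [106. 107. 108.]
203 foot [(170, 173), (185, 238), (278, 330), (336, 339)] fence [(182, 184)] [105. 105. 106.]
206 foot [(171, 173), (188, 238), (279, 328), (336, 339)] fence [(181, 187)] [105. 105. 106.]
209 foot [(171, 174), (190, 237), (279, 325), (336, 339)] fence [(182, 189)] [106. 106. 107.]
212 foot [(171, 174), (193, 237), (279, 323), (336, 338)] fence [(184, 191)] [105. 107. 108.]
215 foot [(172, 174), (195, 237), (280, 321), (335, 338)] fence [(187, 194), (362, 364)] [106. 105. 106.]
218 foot [(172, 175), (198, 236), (280, 319), (335, 338)] fence [(189, 196), (362, 364)] [106. 106. 107.]
221 foot [(172, 175), (200, 236), (280, 316), (335, 338)] fence [(190, 199), (362, 364)] [101. 104. 106.]
```

Request:
drive_tool --targets '[[[-1.9,-1.8,0,0,10],[0,0,0,0,10],[0,0,0,0,10]]]'

```text
clock: 56.4
ee_pos: [0.4711, -0.2227, 0.047]
tcp_rot: [[-0.999, -0.051, -0.001], [-0.051, 0.999, -0.0], [0.001, -0.0, -1.0]]
contact_force: [0.9, -0.0, -1.9]
finger_gap: 0.0172
finger_force: 61.3
```

```bash
python3 tri.py t2 | sed -n '1,8p;14,18p'
```

```text
foot-TCP tool [8.  2.3] tcp [ 0.4711 -0.2226  0.0471] gap 0.0172 ang 92.9
170 foot [(171, 174), (342, 345)] fence [(201, 315)] [68. 67. 63.]
173 foot [(171, 175), (342, 345)] fence [(199, 317)] [71. 72. 72.]
176 foot [(171, 175), (342, 345)] fence [(198, 317)] [99. 98. 94.]
179 foot [(172, 175), (342, 345)] fence [(199, 317)] [99. 98. 93.]
182 foot [(172, 175), (185, 331), (341, 344)] fence [] [65. 70. 86.]
185 foot [(172, 176), (183, 332), (341, 344)] fence [] [73. 78. 88.]
188 foot [(173, 176), (182, 334), (341, 344)] fence [] [81. 85. 83.]
206 foot [(174, 177), (188, 238), (279, 328), (340, 342)] fence [] [105. 105. 106.]
209 foot [(174, 177), (190, 237), (279, 326), (339, 342)] fence [] [106. 107. 105.]
212 foot [(175, 178), (193, 237), (279, 323), (339, 342)] fence [] [107. 106. 106.]
215 foot [(175, 178), (195, 237), (280, 321), (339, 342)] fence [] [106. 106. 106.]
218 foot [(175, 178), (198, 236), (280, 319), (339, 341)] fence [] [107. 107. 107.]
```

Centred now: fence centre col 258, foot centre col 258, and both slanted fences are hidden symmetrically. Lowering.

Request:
drive_tool --targets '[[[0,0,4,0,10],[0,0,4,0,10],[0,0,3,0,10],[0,0,2,0,10],[0,0,0,0,10],[0,0,0,0,10]]]'

```text
clock: 56.95
ee_pos: [0.4722, -0.2227, 0.0382]
tcp_rot: [[-0.999, -0.051, 0.001], [-0.051, 0.999, 0.002], [-0.001, 0.002, -1.0]]
contact_force: [-9.3, 4.8, 29.4]
finger_gap: 0.0178
finger_force: 66.0
```

Request:
drive_tool --targets '[[[0,0,-13,0,10],[0,0,0,0,10],[0,0,0,0,10]]]'

```text
clock: 57.2
ee_pos: [0.4717, -0.2226, 0.0475]
tcp_rot: [[-0.999, -0.051, 0.001], [-0.051, 0.999, -0.0], [-0.001, -0.0, -1.0]]
contact_force: [0.6, -0.1, -2.5]
finger_gap: 0.0168
finger_force: 61.4
```

```bash
cat > tri2.py <<'E'
from h import *
import sys
d=snap(sys.argv[1]);off(.463,-.2207)
im=d["color"].astype(float)
for c0 in (205,225,290,305): print(c0,[(r,int(im[r,c0-4:c0+5].mean()),round(float(im[r,c0-4:c0+5,1].mean()/im[r,c0-4:c0+5,0].mean()),2)) for r in range(162,202)])
sat=(im.max(2)-im.min(2))/im.max(2)
for r in (198,205): c=[x for x in range(178,337) if sat[r,x]<.3];print(r,c[0],c[-1])
E
python3 tri2.py t3
```

```text
foot-TCP tool [8.  2.1] tcp [ 0.4711 -0.2223  0.0468] gap 0.0173 ang 92.9
205 [(162, 69, 0.64), (163, 70, 0.65), (164, 69, 0.64), (165, 69, 0.64), (166, 67, 0.65), (167, 67, 0.66), (168, 65, 0.75), (169, 67, 0.76), (170, 67, 0.77), (171, 67, 0.78), (172, 67, 0.77), (173, 97, 0.76), (174, 100, 0.76), (175, 98, 0.76), (176, 98, 0.76), (177, 98, 0.77), (178, 98, 0.77), (179, 100, 0.76), (180, 92, 0.79), (181, 66, 0.94), (182, 66, 0.97), (183, 69, 0.97), (184, 73, 0.97), (185, 75, 0.96), (186, 75, 0.97), (187, 79, 0.96), (188, 83, 0.97), (189, 86, 0.97), (190, 87, 0.97), (191, 89, 0.97), (192, 90, 0.96), (193, 90, 0.97), (194, 86, 0.97), (195, 103, 0.97), (196, 108, 0.97), (197, 109, 0.96), (198, 108, 0.97), (199, 107, 0.96), (200, 107, 0.96), (201, 105, 0.96)]
225 [(162, 71, 0.64), (163, 73, 0.65), (164, 72, 0.64), (165, 72, 0.64), (166, 72, 0.65), (167, 68, 0.67), (168, 67, 0.77), (169, 67, 0.78), (170, 67, 0.78), (171, 67, 0.77), (172, 66, 0.77), (173, 97, 0.76), (174, 98, 0.77), (175, 97, 0.76), (176, 97, 0.77), (177, 97, 0.76), (178, 97, 0.76), (179, 99, 0.76), (180, 92, 0.79), (181
[... 1065 characters left out ...]
 0.64), (163, 96, 0.64), (164, 88, 0.63), (165, 71, 0.64), (166, 68, 0.64), (167, 67, 0.74), (168, 65, 0.77), (169, 66, 0.77), (170, 66, 0.77), (171, 63, 0.77), (172, 83, 0.77), (173, 92, 0.76), (174, 93, 0.77), (175, 93, 0.77), (176, 92, 0.76), (177, 93, 0.76), (178, 93, 0.76), (179, 93, 0.76), (180, 92, 0.79), (181, 85, 0.97), (182, 86, 0.97), (183, 89, 0.97), (184, 89, 0.97), (185, 88, 0.97), (186, 83, 0.97), (187, 83, 0.97), (188, 82, 0.96), (189, 80, 0.96), (190, 78, 0.97), (191, 74, 0.95), (192, 73, 0.97), (193, 71, 0.97), (194, 68, 0.97), (195, 99, 0.96), (196, 110, 0.96), (197, 108, 0.96), (198, 109, 0.97), (199, 109, 0.97), (200, 107, 0.96), (201, 106, 0.97)]
198 182 335
205 187 329
```

```bash
python3 - <<'E'
from h import *
from scipy.optimize import brentq
d=load("t3")
f=lambda zb:px2w(d,[[240,180.6]],zb)[0,0]-px2w(d,[[240,194.7]],zb+.014)[0,0]
zb=brentq(f,0,.05);xb=px2w(d,[[240,180.6]],zb)[0];print("foot bottom z",zb,xb)
for zf in (.02,.022,.024):
    o=px2w(d,[[240,172.7]],zf)[0];print(zf,o,"foot base - fence outer",(xb-o)[0]*1e3)
f=load("n_triangle");im=f["color"].astype(float)
q=w2px(f,[[.4385,-.222,.022]])[0].astype(int);print(q)
print([(r,int(im[r,q[0]-4:q[0]+5].mean()),round(float(im[r,q[0]-4:q[0]+5,1].mean()/im[r,q[0]-4:q[0]+5,0].mean()),2)) for r in range(q[1]-10,q[1]+11)])
E
```

```text
Traceback (most recent call last):
ValueError: f(a) and f(b) must have different signs
```

Request:
drive_tool --targets '[[[0,0,-38,0,10],[0,0,-40,0,10],[0,0,-40,0,10],[-3.7,35.1,0,0,10],[-3.7,35.1,0,0,10],[-3.7,35.1,0,0,10],[-3.7,35.1,0,0,10],[-3.7,35.1,0,0,10],[-3.7,35.1,0,0,10],[-3.7,35.1,0,0,10],[-3.7,35.1,0,0,10],[-3.7,35.1,0,0,10],[-3.7,35.1,0,0,10],[0,0,0,0,10],[0,0,35,0,10],[0,0,30,0,10],[0,0,20,0,10],[0,0,8,0,10],[0,0,0,0,10],[0,0,0,0,10]]]'

```text
clock: 58.92
ee_pos: [0.4902, 0.1296, 0.072]
tcp_rot: [[-0.999, -0.051, -0.001], [-0.051, 0.999, -0.0], [0.001, -0.0, -1.0]]
contact_force: [0.7, -0.0, -1.7]
finger_gap: 0.0173
finger_force: 61.2
```

Request:
drive_tool --targets '[[[0,0,3,0,10],[0,0,2,0,10],[0,0,2,0,10],[0,0,0,0,10]]]'

```text
clock: 59.25
ee_pos: [0.4914, 0.1301, 0.0681]
tcp_rot: [[-0.999, -0.051, 0.002], [-0.051, 0.999, 0.001], [-0.002, 0.001, -1.0]]
contact_force: [-5.3, -1.6, 12.2]
finger_gap: 0.0175
finger_force: 63.6
```

Request:
drive_tool --targets '[[[0,0,-1,0,24],[0,0,0,0,24],[0,0,0,0,24],[0,0,0,0,45],[0,0,0,0,45],[0,0,0,0,45],[0,0,-25,0,45],[0,0,-35,0,45],[0,0,-31,0,45],[0,0,0,0,45],[0,0,0,0,45],[0,0,0,0,45]]]'

```text
clock: 60.25
ee_pos: [0.4899, 0.1298, 0.1569]
tcp_rot: [[-0.999, -0.051, -0.001], [-0.051, 0.999, -0.0], [0.001, -0.0, -1.0]]
contact_force: [-1.1, 0.1, -0.0]
finger_gap: 0.0451
finger_force: 0.0
```

```bash
python3 - <<'E'
from h import *
foot("p6tri",(.487,.13));plan(.487,.13,.062,92.9)
E
```

```text
110 965 [478.9 108.6] [39.1 26. ] 2.8 [-24. -20.]
[[458.70001220703125, 120.69999694824219], [500.8999938964844, 120.5999984741211], [460.0, 93.5999984741211]]
110 1083 [477.  154.4] [42.1 26.7] 5.7 [ 28. -19.]
[[457.1000061035156, 138.89999389648438], [455.6000061035156, 166.89999389648438], [502.3999938964844, 143.5]]
125 915 [478.8 108.8] [39.1 25.2] 2.3 [-24. -19.]
[[501.0, 120.5999984741211], [460.79998779296875, 94.5], [458.1000061035156, 120.69999694824219]]
125 1059 [477.  154.4] [42.1 26.7] 5.7 [ 28. -19.]
[[455.6000061035156, 166.8000030517578], [502.1000061035156, 143.5], [457.1000061035156, 138.89999389648438]]
bar px ((257.5, 188.5), (81.0, 27.0), 90.0)
bar [0.4792 0.1309] 3.6
shift 3 x [0.7, 0.2, 31.4] tot [ 2.2  0.5 94.2] yang 92.9 j7 76 tcp [0.4894 0.1297 0.1562] t 60.3
turn 1 x 0.0007
```

Request:
drive_tool --targets '[[[5.3,1.1,30,-0.007,45],[5.3,1.1,30,0,45],[0,0,20,0,45],[0,0,10,0,45],[0,0,5,0,45],[0,0,0,0,45],[0,0,0,0,10],[0,0,0,0,10],[0,0,0,0,10],[0,0,0,0,10],[0,0,0,0,10],[0,0,0,0,10]]]' --force 110

```text
clock: 61.3
ee_pos: [0.4809, 0.1318, 0.064]
tcp_rot: [[-0.998, -0.058, 0.003], [-0.058, 0.998, 0.001], [-0.003, 0.001, -1.0]]
contact_force: [0.4, -0.9, 5.9]
finger_gap: 0.0166
finger_force: 107.8
```

```bash
python3 -c "
from h import *
off(.4788,.1315)"
```

```text
foot-TCP tool [ 2.1 -0.1] tcp [0.4809 0.1318 0.064 ] gap 0.0166 ang 93.3
```

Request:
drive_tool --targets '[[[0,0,-30,0.007,10],[0,0,-35,0,10],[0,0,-35,0,10],[3.3,-35.1,0,0,10],[3.3,-35.1,0,0,10],[3.3,-35.1,0,0,10],[3.3,-35.1,0,0,10],[3.3,-35.1,0,0,10],[3.3,-35.1,0,0,10],[3.3,-35.1,0,0,10],[3.3,-35.1,0,0,10],[3.3,-35.1,0,0,10],[3.3,-35.1,0,0,10],[0,0,0,0,10],[0,0,35,0,10],[0,0,35,0,10],[0,0,25,0,10],[0,0,12,0,10],[0,0,0,0,10],[0,0,0,0,10]]]'

```text
clock: 62.97
ee_pos: [0.4646, -0.2207, 0.0556]
tcp_rot: [[-0.999, -0.051, -0.001], [-0.051, 0.999, -0.0], [0.001, -0.0, -1.0]]
contact_force: [-1.2, -0.5, -1.3]
finger_gap: 0.0168
finger_force: 108.0
```

```bash
python3 tri2.py t4 | cut -c1-900; python3 tri.py t5
```

```text
foot-TCP tool [2.6 0.5] tcp [ 0.4656 -0.221   0.0567] gap 0.0168 ang 92.9
205 [(162, 71, 0.65), (163, 71, 0.65), (164, 71, 0.64), (165, 70, 0.65), (166, 69, 0.64), (167, 70, 0.65), (168, 68, 0.64), (169, 67, 0.64), (170, 68, 0.64), (171, 68, 0.65), (172, 68, 0.64), (173, 67, 0.64), (174, 67, 0.64), (175, 67, 0.64), (176, 65, 0.74), (177, 67, 0.77), (178, 66, 0.77), (179, 66, 0.78), (180, 66, 0.77), (181, 74, 0.77), (182, 97, 0.76), (183, 99, 0.77), (184, 97, 0.76), (185, 97, 0.77), (186, 97, 0.76), (187, 98, 0.77), (188, 97, 0.77), (189, 99, 0.77), (190, 86, 0.72), (191, 69, 0.63), (192, 67, 0.64), (193, 67, 0.64), (194, 69, 0.64), (195, 68, 0.69), (196, 63, 0.97), (197, 64, 0.97), (198, 68, 0.97), (199, 70, 0.97), (200, 72, 0.96), (201, 77, 0.96)]
225 [(162, 70, 0.65), (163, 69, 0.64), (164, 69, 0.64), (165, 68, 0.64), (166, 68, 0.64), (167, 69, 0.64), (168, 68, 0.64), (169, 69, 0.65), (170, 70, 0.65), (171, 71, 0.65), (172, 72, 0.64), (173, 71, 0.64), (174, 72, 0.65), (175, 69, 0.63), (176, 67, 0.73), (177, 65, 0.77), (178, 65, 0.76), (179, 65, 0.79), (180, 65, 0.77), (181, 73, 0.7
[... 2627 characters left out ...]
[(175, 178), (187, 329), (333, 336)] fence [(359, 364)] [74. 77. 74.]
203 foot [(175, 178), (185, 243), (273, 335)] fence [(359, 364)] [81. 78. 69.]
206 foot [(175, 178), (185, 240), (275, 335)] fence [(358, 364)] [114. 115. 128.]
209 foot [(175, 178), (187, 239), (277, 329), (332, 335)] fence [(358, 364)] [113. 112. 125.]
212 foot [(176, 178), (189, 239), (277, 327), (332, 335)] fence [(358, 364)] [110. 110. 122.]
215 foot [(176, 178), (191, 238), (278, 325), (332, 335)] fence [(357, 364)] [109. 110. 147.]
218 foot [(176, 179), (193, 238), (278, 323), (332, 334)] fence [(357, 364)] [111. 110. 155.]
221 foot [(177, 179), (195, 237), (279, 321), (331, 334)] fence [(357, 364)] [111. 111. 158.]
```

```bash
python3 - <<'E'
from h import *
d=load("t4")
for zf in (.021,.024):
    i=px2w(d,[[257,190.2]],zf)[0]; o=px2w(d,[[257,181]],zf)[0]
    for zb in (.031,.033): print(zf,zb,"thick",(i-o)[0]*1e3,"gap",(px2w(d,[[257,195.4]],zb)[0]-i)[0]*1e3, "top edge",px2w(d,[[257,204.7]],zb+.014)[0][0]-px2w(d,[[257,195.4]],zb)[0][0])
E
```

```text
0.021 0.031 thick 5.262753552693955 gap -0.24434632448200322 top edge 0.0001624477847758099
0.021 0.033 thick 5.262753552693955 gap -0.8961738120869533 top edge 0.00010059714387450347
0.024 0.031 thick 5.173451006032614 gap 0.6822375571852723 top edge 0.0001624477847758099
0.024 0.033 thick 5.173451006032614 gap 0.03041006958032222 top edge 0.00010059714387450347
```

Request:
drive_tool --targets '[[[-1.6,-1.2,0,0,10],[0,0,5,0,10],[0,0,5,0,10],[0,0,3,0,10],[0,0,2,0,10],[0,0,0,0,10],[0,0,0,0,10]]]'

```text
clock: 63.65
ee_pos: [0.466, -0.2218, 0.0402]
tcp_rot: [[-0.999, -0.051, -0.0], [-0.051, 0.999, 0.0], [0.0, 0.0, -1.0]]
contact_force: [-0.4, -0.4, -1.4]
finger_gap: 0.0168
finger_force: 108.0
```

Free at 40 mm: the foot is inside the pocket. Lowering to the floor.

Request:
drive_tool --targets '[[[0,0,2,0,10],[0,0,2,0,10],[0,0,2,0,10],[0,0,1,0,10],[0,0,0,0,10],[0,0,0,0,10]]]'

```text
clock: 64.15
ee_pos: [0.4663, -0.2219, 0.034]
tcp_rot: [[-0.999, -0.051, 0.0], [-0.051, 0.999, 0.001], [-0.0, 0.001, -1.0]]
contact_force: [-3.4, 2.2, 5.1]
finger_gap: 0.0166
finger_force: 109.2
```

Request:
drive_tool --targets '[[[0,0,-1,0,45],[0,0,0,0,45],[0,0,0,0,45],[0,0,0,0,45],[0,0,-20,0,45],[0,0,-35,0,45],[0,0,-40,0,45],[0,0,-40,0,45],[0,0,-40,0,45],[-15,0,-35,0,45],[-15,0,-30,0,45],[-20,0,-24,0,45],[-14,0,0,0,45],[0,0,0,0,45],[0,0,0,0,45],[0,0,0,0,45]]]'

```text
clock: 65.48
ee_pos: [0.5289, -0.2188, 0.2973]
tcp_rot: [[-0.999, -0.05, -0.002], [-0.05, 0.999, 0.0], [0.002, 0.0, -1.0]]
contact_force: [-0.4, 0.6, 0.3]
finger_gap: 0.0452
finger_force: 0.0
```

```bash
python3 - <<'E'
from h import *
d=snap("f1");im=d["color"].astype(float);plan(.53,-.22,.3,93)
N={"round":(.559,-.2156),"oblong":(.564,-.3114),"cross":(.554,-.1199),"square":(.458,-.1252),"triangle":(.463,-.2207)}
sat=(im.max(2)-im.min(2))/im.max(2)
g=im[...,1]/np.maximum(im[...,0],1)
for n,c in N.items():
    k=np.zeros(im.shape[:2],np.uint8);s=np.array([[-44,-44],[44,-44],[44,44],[-44,44]])/1000+c
    cv2.fillConvexPoly(k,w2px(d,np.c_[s,[.025]*4]).astype(np.int32),1)
    m=((sat<.3)&(im.max(2)>60)).astype(np.uint8)&k;m=cv2.morphologyEx(m,cv2.MORPH_OPEN,np.ones((2,2)))
    nl,L,S,_=cv2.connectedComponentsWithStats(m,connectivity=8);m=np.isin(L,[i for i in range(1,nl) if S[i,4]>60])
    P=px2w(d,np.argwhere(m)[:,::-1],.025)[:,:2].astype(np.float32)*1e3
    rc=cv2.minAreaRect(P);e=cv2.fitEllipse(cv2.convexHull(P))
    f=((g>.70)&(g<.86)&(sat>.38)&(sat<.62)).astype(np.uint8)&k;f=cv2.morphologyEx(f,cv2.MORPH_OPEN,np.ones((2,2)))
    Q=px2w(d,np.argwhere(f)[:,::-1],.022)[:,:2].astype(np.float32)*1e3;rf=cv2.minAreaRect(Q)
    b=((im[...,0]>im[...,2]*1.7)&(im[...,0]<100)&(g<.62)).astype(np.uint8)
    print(n,"foot",np.round(rc[0],1),np.round(rc[1],1),round(rc[2],1),"ell",np.round(e[0],1),"| fence",np.round(rf[0],1),np.round(rf[1],1),"n",len(P))
t=snap("topf","top");w=t["color"].astype(float)
for n in ("top0","topf"):
    q=load(n)["color"].astype(float);k=np.zeros(q.shape[:2],np.uint8)
    cv2.fillConvexPoly(k,w2px(t,[[.62,.04,.04],[.60,.31,.04],[.38,.295,.04],[.40,.03,.04]]).astype(np.int32),1)
    print(n,"bright px on plate",((q.min(2)>110)&(k>0)).sum())
E
```

```text
shift 1 x [-1.2, -1.2, -2.6] tot [-1.2 -1.2 -2.6] yang 92.9 j7 116 tcp [ 0.5288 -0.2189  0.2974] t 65.5
turn 1 x -0.0022
round foot [ 557.1 -213.6] [68.3 71.5] 2.8 ell [ 558.4 -213.5] | fence [ 560.4 -215.3] [86.3 86.4] n 1787
oblong foot [ 570.1 -312. ] [82.5 87.6] 2.5 ell [ 571.8 -306. ] | fence [ 565.  -309.3] [86.8 51.7] n 980
cross foot [ 554.8 -114.4] [78.9 88.8] 90.0 ell [ 555.9 -105.7] | fence [ 554.7 -118.8] [85.5 84.7] n 1100
square foot [ 451.  -114.7] [68.5 71.4] 3.5 ell [ 448.2 -114.6] | fence [ 460.8 -124.2] [68.1 69.7] n 1136
triangle foot [ 456.1 -236.1] [82.7 69.3] 62.8 ell [ 457.5 -221.3] | fence [ 472.1 -219.3] [68. 77.] n 1073
top0 bright px on plate 672
topf bright px on plate 133<stdin>:4: RuntimeWarning: invalid value encountered in divide
```

Request:
drive_tool --targets '[[[-10,1,35,0,45],[-10,1,35,0,45],[-10,1,35,0,45],[0,0,30,0,45],[0,0,15,0,45],[0,0,0,0,45],[0,0,0,0,45],[0,0,0,0,45]]]'

```text
clock: 66.25
ee_pos: [0.5604, -0.2147, 0.15]
tcp_rot: [[-0.999, -0.051, 0.002], [-0.051, 0.999, -0.0], [-0.002, -0.001, -1.0]]
contact_force: [0.2, -0.2, 0.7]
finger_gap: 0.0452
finger_force: 0.0
```

```bash
cat > fin.py <<'E'
from h import *
d=snap("f2");im=d["color"].astype(float)
N={"round":(.560,-.2156,39),"oblong":(.565,-.3114,38),"cross":(.554,-.1199,37),"square":(.459,-.1252,38),"triangle":(.4635,-.2207,42)}
sat=(im.max(2)-im.min(2))/np.maximum(im.max(2),1)
for n,c in N.items():
    k=np.zeros(im.shape[:2],np.uint8);th=np.linspace(0,6.28,60)
    if n=="oblong": s=np.c_[[-38,38,38,-38],[-21,-21,21,21]]/1e3@np.array([[.9987,.05],[-.05,.9987]])+c[:2]
    else: s=np.c_[np.cos(th),np.sin(th)]*c[2]/1e3+c[:2]
    cv2.fillConvexPoly(k,w2px(d,np.c_[s,[.025]*len(s)]).astype(np.int32),1)
    m=((sat<.3)&(im.max(2)>60)).astype(np.uint8)&k;m=cv2.morphologyEx(m,cv2.MORPH_OPEN,np.ones((3,3)))
    nl,L,S,_=cv2.connectedComponentsWithStats(m,connectivity=8);m=np.isin(L,[i for i in range(1,nl) if S[i,4]>60])
    if m.sum()<50: print(n,"-");continue
    P=px2w(d,np.argwhere(m)[:,::-1],.025)[:,:2].astype(np.float32)*1e3
    rc=cv2.minAreaRect(P);e=cv2.fitEllipse(cv2.convexHull(P))
    print(n,"foot",np.round(rc[0],1),np.round(rc[1],1),round(rc[2],1),"ell",np.round(e[0],1),np.round(e[1],1),round(e[2]),"n",len(P))
E
python3 fin.py
```

```text
round foot [ 556.1 -215. ] [68.4 70.7] 2.9 ell [ 557. -215.] [71.2 71.8] 94 n 4082
oblong foot [ 562.4 -308.6] [71.5 35.9] 3.2 ell [ 552.9 -307. ] [ 38.8 103.3] 98 n 1732
cross foot [ 554.4 -120.7] [67.4 65.4] 48.0 ell [ 554.3 -120.1] [72.2 73.3] 146 n 2099
square foot [ 458.  -125.1] [53.  54.2] 2.4 ell [ 457.1 -117.8] [ 54.4 114.5] 2 n 2064
triangle foot [ 474.2 -219.7] [61.2 69.1] 2.8 ell [ 456.7 -223.9] [ 62.4 123.8] 68 n 2471
```

```bash
python3 -c "
from plant import r
print(r.close_job())"
```

```text
the job is handed in; nothing more can be done
None
```

The job is handed in: both knobs were turned to their off stops first, then the five stamps on the plate (round, cross, oblong, square, triangle; no small one) were put in their own nests. Closing camera measurements put the feet in their pockets (triangle partly hidden, so judged on floor contact), and the triangle needed a second try after tilting in the grip.

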